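Clear and open the takings box

ROBOT

A 6-joint arm with a two-finger parallel gripper is mounted at the origin on a cart in front of the work surface, level with it; the furniture and walls round the work are solid. World frame = base frame: x ahead of the robot, y to its left, z up, the work surface at z = 0. Lengths are in mm, angles in rad, forces in N, time in s.
With the tool pointing down it reaches from about 300 to 775 mm from the base axis. Payload 14.6 kg.
Tool frame: the origin (TCP) lies midway between the tips of the shut fingers; the grasp point (between the pads) lies 19 mm behind it; y points along the fingers, x is the direction in which the jaws open and shut, and the axes are right-handed (so a half turn about y gives the same grasp; the last joint's range is limited). The gripper opens to 94 mm and grips with 3 to 60 N. Pads are 16 mm wide; open, the fingers measure 119 mm over their backs; the gripper's body (75 mm by 177 mm) begins 78 mm behind the grasp point.
Start: joints at [-1.242, 0.3, 1.521, -0, 1.321, -0.067], TCP at [212.043, -507.471, 205.446] pointing down, gripper open.
Joint ranges: [-3.03, 3.03], [-0.79, 2.21], [0.23, 2.52], [-1.04, 4.18], [0, 3.07], [-2.55, 2.55]. Speed limits (rad/s): [2.22, 2.22, 2.57, 3.14, 3.14, 3.14].

INTERFACE

Orientations are given as [roll, pitch, yaw] about the fixed x, y, z axes, in that order (R = Rz(yaw) Ry(pitch) Rx(roll)).
In Python, from cell import manip gives the robot as it stands.
- The arm moves only by the tool servo_tool, never from a script. Its argument "commands" is a list of rows, each an object with "dp": the shift along the tool's x, y, z in mm, a list of three; "turn": the turn, a rotation vector about the tool's x, y, z in degrees, a list of three. A call has 1 to 5 rows; each row is the pose to reach, as a shift and turn from the pose measured when the call began, along the tool's axes at that moment; what a row does not reach only later rows make up. A row lasts 1/12 s, in which the tool goes at most 41.7 mm and 7.16 degrees, less where a joint would pass 70% of its speed; a pose out of reach is approached as far as the arm can. A call with a gripper value outside its range is refused whole. "grip" is the gripper command: -1 is fully open, 1 is shut, values between are in proportion, set as the call begins (left out, the last holds). The fingers move at their own pace and stop on an object; "force" is the grip in N (left out, the last holds). Time passes only in rows, so rows that repeat a pose let the fingers close. It gives the time, the measured TCP pose, the force and the opening at its end, in the units of the state.
- manip.read_state(): the state, without advancing time (a new reading comes with each control period).
- manip.camera(name): name is "side" or "top"; returns a dict with "img" (384x512x3 uint8, red, green, blue), "depth" (384x512 float32, mm along the optical axis (not along the pixel's ray), 0 where there is no reading), "K" (3x3 intrinsics, pixels), "R" (3x3) and "t" (3): a world point X has camera coordinates R X + t. Camera axes: x right, y down, z forward; pixel columns grow to the right and rows downward; lengths in mm; the calibration is good to about 2 mm. A picture is of the moment at which its call begins.
- manip.sign_off(): hands the job in, once; it reports no verdict.
The state is a dict: "clock": time; "joints": joint angles; "qd": joint speeds; "effort": joint torques, N m; "eef_pos": TCP position; "eef_rot": TCP orientation; "wrist_force": force on the tool from outside, world axes, zero at the start; "moment": the same for the moment, N m; "finger_gap": finger opening in mm.
Only numpy, scipy, OpenCV 4.12 (cv2) and the standard library are available. Lean on these libraries where they do the work, as an engineer would, in place of code of your own. Each camera call takes 0.05 s, during which the arm holds its last target.

TASK

The scissors cases have been left on the takings box, over its lock: put both squarely on the case that lies on the worktop, edges flush, one pile of three, and let go of them. Then take the red key from the scissors stand and push it fully home in the lock in the box's top, wiggling it to and fro past the sticky pins, and turn it a quarter turn clockwise so that the drawer springs out. Finish with the key still gripped and held turned against its spring, so that I can pull the drawer out; leave the other things on the worktop where they are.

Things in the scene. Friction and masses are not known exactly. Their poses are not given: they have to be found in the camera images.
- till_box: Takings box, grey steel with a pale drawer front, fixed to the worktop: 200 deep (own x, the drawer front looks to own -x) x 220 wide (own y) x 100 mm high. Origin at the centre of its underside, z up. Its flat top is 100 mm above the worktop; a narrow note slot (not the keyhole) lies towards its back.
- lock_mouth (a point): Centre of the keyhole, level with the box's top, in a 36 mm square steel lock plate flush with the top, 35 mm from the box's centre towards the drawer front. Axes as the box's. The keyhole is a slot 26 mm long along y, 10 mm wide along x, with a 1.8 mm bevelled mouth, through the 18 mm thick plate; below it the core that the key turns has a slot 8 mm wide, its floor 26 mm below the top.
- lock_pins (a point): Point 6 mm below the keyhole's mouth, level with the upper two of four sprung brass pins (7 mm thick, round noses) that reach in to the keyhole's midline, 9 mm either side along y; the lower two are 6 mm deeper, from the opposite walls. Pushed straight, the key jams on them; turned by about 0.2 rad (its play) under light pressure it slips past the upper ones anticlockwise (from above), past the lower ones clockwise.
- lock_core (a joint): Turn of the lock's core, rad: 0 at rest with its slot in line with the keyhole, growing clockwise seen from above, stop at 1.5. A spring turns it back when the key is let go (torque 0.06 Nm at rest to 0.18 Nm at the stop). It can be turned only with the key fully home, when the key's wings are below the 18 mm thick lock plate. The bolt lets the drawer go at about 1.1 rad.
- till_drawer (a joint): How far the drawer has come out, m: 0 shut, 0.028 out. A spring pushes it out as soon as the bolt is drawn back.
- key_bow (a point): Centre of the key's red plastic bow, where it is gripped. The bow is a flat block 10 mm thick (own x), 34 mm wide (own y), 30 mm high (z up, along the key). The key weighs 45 g and is symmetric: half a turn about z makes no difference. It starts upright in the stand, leaning by up to 0.06 rad in its slot.
- key_tip (a point): Lower end of the key, 53 mm below the bow's centre along the key. The steel shank is flat, 5 mm thick (x) and 8 mm wide (y); its lowest 6 mm spread into two wings, 24 mm wide over all (y), 5 mm thick. Fully home the tip lies 26 mm below the box's top and the bow's centre 27 mm above it; the wings enter along the keyhole's length.
- stand: Dark scissors stand, fixed: 64 (x) x 104 (y) x 40 mm high, origin at the centre of its underside. The key stands in the slot 12 mm from the centre towards own -x, 25.5 mm along y, 6.2 mm wide, 20 mm deep (key tip 20 mm above the worktop, bow's centre 73 mm above it). Lift the key straight up at least 25 mm to free it.
- case_pile_c (a point): Centre (half-way up) of the black hard scissors case that lies on the worktop: 190 (own x) x 56 (own y) x 18 mm high, about 140 g, loose. The pile is made on it.
- case_top_c (a point): Centre (half-way up) of the teal scissors case, the same size and weight, lying on top of the purple case on the box, skewed.
- case_low_c (a point): Centre (half-way up) of the purple scissors case, the same size and weight, lying flat on the box's top, over the lock.
- pot_1: Cosmetic pot, cream with black lid, 61 mm across, 48 mm high, loose; leave it.
- pot_2: Small black pot with gold lid, 53 mm across, 36 mm high, loose; leave it.
- section_clip_4: Pink sectioning clip, 110 x 15 x 18 mm, loose; leave it.
- tint_brush: Black tint brush lying flat near the front edge, 183 x 41 x 10 mm, loose; leave it.

How it is judged (in metres and radians):
On the way, in this order (a step that is already met when the one before it is completed fails the run):
1. both scissors cases lie squarely on the black one, let go and at rest (x of case_top_c in the frame of case_pile_c between -0.008 and 0.008 m and y of case_top_c in the frame of case_pile_c between -0.008 and 0.008 m and z of case_top_c in the frame of case_pile_c between 0.013 and 0.041 m and angle between the x axis of each of case_top_c, case_low_c and the x axis of case_pile_c, either way round below 0.12 rad and x of case_low_c in the frame of case_pile_c between -0.008 and 0.008 m and y of case_low_c in the frame of case_pile_c between -0.008 and 0.008 m and z of case_low_c in the frame of case_pile_c between 0.013 and 0.041 m and height (world z) of case_pile_c below 0.014 m and linear speed of each of case_top, case_low below 0.02 m/s and contact force between the fingers and case_top below 0.1 N and contact force between the fingers and case_low below 0.1 N), for 0.2 s.
2. the key is fully home in the lock, not yet turned (z of key_tip in the frame of lock_mouth below -0.0235 m and horizontal distance between key_tip and lock_mouth below 0.004 m and value of joint lock_core below 0.3 rad), for 0.1 s.
At the end, for the whole second after the job is handed in: Key gripped (over 3 N) and home (tip 23.5 mm or more below the box top, within 4 mm of the keyhole centre), core turned at least 1.2 rad, drawer out over 20 mm; both cases on the black one, which lies on the worktop: within 8 mm along its length and width and 0.12 rad of its direction (x of case_top_c in the frame of case_pile_c between -0.008 and 0.008 m and y of case_top_c in the frame of case_pile_c between -0.008 and 0.008 m and z of case_top_c in the frame of case_pile_c between 0.013 and 0.041 m and angle between the x axis of each of case_top_c, case_low_c and the x axis of case_pile_c, either way round below 0.12 rad and x of case_low_c in the frame of case_pile_c between -0.008 and 0.008 m and y of case_low_c in the frame of case_pile_c between -0.008 and 0.008 m and z of case_low_c in the frame of case_pile_c between 0.013 and 0.041 m and height (world z) of case_pile_c below 0.014 m and z of key_tip in the frame of lock_mouth below -0.0235 m and horizontal distance between key_tip and lock_mouth below 0.004 m and value of joint lock_core above 1.2 rad and value of joint till_drawer above 0.02 m and contact force between the fingers and key above 3 N); the arm keeps its last pose, push and grip.
It fails at once if another thing on the worktop was shifted by more than 30 mm (distance of any of pot_1, pot_2, section_clip_4, tint_brush from where it was at the start of the episode above 0.03 m).
It also fails if it takes over 72 s, if anything falls off the work surface, if the arm or the gripper's body presses on something with over 40 N, if the wrist force passes 120 N, or if a joint passes its speed limit or range.

## Working session

There is one attempt and no reset: what is moved stays moved. The work goes in short steps, Python scripts to look and compute and a tool call to move; the robot and the scene stay as the last step left them, time stands still between calls to the robot, and variables do not carry over. Pictures are saved under pics/ and viewed, and the job is handed in when it is done.

Besides the shell and the picture viewer there is one more tool, called after ">>>" as name(argument=value, ...) on one line, values as JSON. servo_tool: Moves the arm, as the interface text tells. Its arguments: {"type":"object","properties":{"commands":{"type":"array","items":{"type":"object","properties":{"dp":{"type":"array","items":{"type":"number"}},"turn":{"type":"array","items":{"type":"number"}}}}},"grip":{"type":"number"},"force":{"type":"number"}},"required":["commands"]}

```bash
ls; mkdir -p pics; python3 - <<'E'
from cell import manip
import cv2,numpy as np
print(manip.read_state())
for n in("top","side"):
    c=manip.camera(n); cv2.imwrite(f"pics/{n}0.png",c["img"][:,:,::-1]); np.savez(f"{n}0.npz",**c); print(n,c["K"],c["R"],c["t"])
E
```

```text
pics
{'clock': 0.0, 'joints': array([-1.24158456e+00,  3.00442171e-01,  1.52159290e+00,  1.60538150e-05,
        1.32071541e+00, -6.65871194e-02]), 'qd': array([ 0.00022359,  0.00110567, -0.00023545, -0.00040289,  0.00172647,
       -0.00031562]), 'effort': array([-2.66621682e-04, -5.31802154e+01, -3.52730334e+01,  7.08201667e-02,
        2.44173309e-02, -7.58216947e-05]), 'eef_pos': array([ 211.96972608, -507.21809939,  204.89720499]), 'eef_rot': array([-1.57070377e+00,  1.15422627e-03, -1.17500137e+00]), 'wrist_force': array([ 0.4573455 , -0.52273698,  0.59269212]), 'moment': array([ 0.06318851,  0.03991921, -0.00168341]), 'finger_gap': 94.05936447281194}
top [[478.80084166   0.         259.60814066]
 [  0.         478.80084166 200.53296665]
 [  0.           0.           1.        ]] [[ 0.02487763 -0.99964758 -0.0092639 ]
 [-0.98933418 -0.02328845 -0.14378989]
 [ 0.14352347  0.01274224 -0.98956488]] [ -63.83949823  535.271826   1357.18003743]
side [[359.8479097    0.         258.32145427]
 [  0.         359.8479097  195.11190782]
 [  0.           0.           1.        ]] [[-0.99983206  0.00855978 -0.01620424]
 [ 0.01787295  0.6508735  -0.75897579]
 [ 0.00405024 -0.75913795 -0.65091718]] [ 517.34714706  102.76665892 1122.87895952]
```

View pics/top0.png

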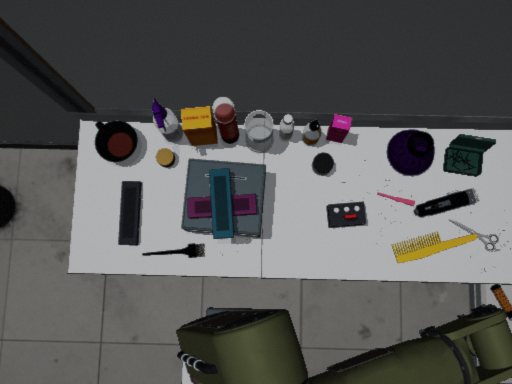

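View pics/side0.png

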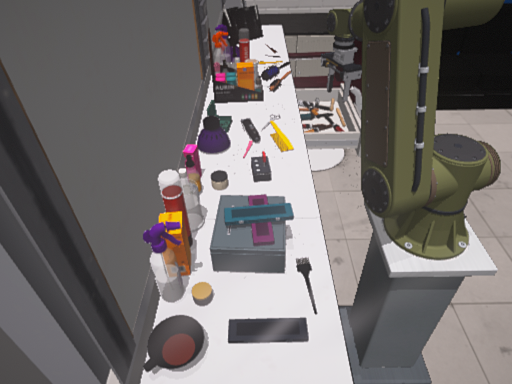

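```bash
cat > h.py <<'E'
import cv2,numpy as np
def ray(c,u,v,z):
    K,R,t=c["K"],c["R"],c["t"]
    C=-R.T@t; d=R.T@np.linalg.inv(K)@np.array([u,v,1.]); return C+d*(z-C[2])/d[2]
def proj(c,X):
    p=c["K"]@(c["R"]@np.asarray(X,float)+c["t"]); return p[:2]/p[2]
def cloud(c):
    K,R,t=c["K"],c["R"],c["t"]; h,w=c["depth"].shape; u,v=np.meshgrid(np.arange(w),np.arange(h))
    d=c["depth"].astype(float); P=np.stack([(u-K[0,2])/K[0,0]*d,(v-K[1,2])/K[1,1]*d,d],-1)
    return (P-t)@R
def rect(c,mask,z):
    n,l,s,_=cv2.connectedComponentsWithStats(mask.astype(np.uint8)); i=1+np.argmax(s[1:,4])
    v,u=np.nonzero(l==i); P=np.array([ray(c,a,b,z)[:2] for a,b in zip(u,v)],np.float32)
    return cv2.minAreaRect(P),P.mean(0),len(u)
E
python3 - <<'E'
from h import *
for n,(x0,x1,y0,y1) in {"top":(100,400,130,270),"side":(190,330,140,350)}.items():
    c=dict(np.load(n+"0.npz")); P=cloud(c); k=2 if n=="top" else 2.8
    if n=="top": k=2.6
    cv2.imwrite(f"pics/{n}0z.png",cv2.resize(c["img"][y0:y1,x0:x1,::-1],None,fx=k,fy=k,interpolation=cv2.INTER_CUBIC))
    pts={"top":[(130,213),(221,180),(200,207),(195,170),(255,225),(346,215),(350,216),(337,209),(300,200),(165,157),(322,163),(175,252)],"side":[(267,330),(258,213),(262,235),(240,255),(260,170)]}[n]
    for u,v in pts: print(n,u,v,P[v,u].round(1),c["img"][v,u])
E
```

```text
top 130 213 [492.7 329.5  24.1] [20 22 23]
top 221 180 [576.   54.3 139.2] [14 34 42]
top 200 207 [503.1 111.  119.6] [43 19 38]
top 195 170 [609.8 132.  102. ] [66 77 84]
top 255 225 [459.1 -40.6 100.3] [68 80 85]
top 346 215 [ 494.4 -293.9   87.3] [129  21  26]
top 350 216 [ 492.  -305.3   85.8] [159  24  31]
top 337 209 [ 517.7 -276.7   34.3] [171 172 174]
top 300 200 [ 546.6 -171.2    0.7] [177 178 179]
top 165 157 [662.  234.   30.7] [138 109  51]
top 322 163 [ 650.6 -230.7   47.1] [19 19 21]
top 175 252 [382.4 193.6  11.4] [7 6 8]
side 267 330 [499.5 340.9  17.4] [88 85 90]
side 258 213 [516.7  56.7 131. ] [60 76 86]
side 262 235 [506.9 126.9 117.1] [111  71  99]
side 240 255 [566. 161.  78.] [91 92 97]
side 260 170 [ 508.4 -267.9   37.5] [97 94 99]
```

View pics/top0z.png

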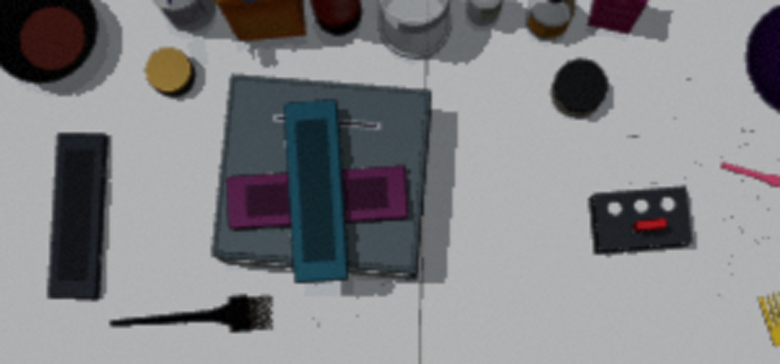

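View pics/side0z.png

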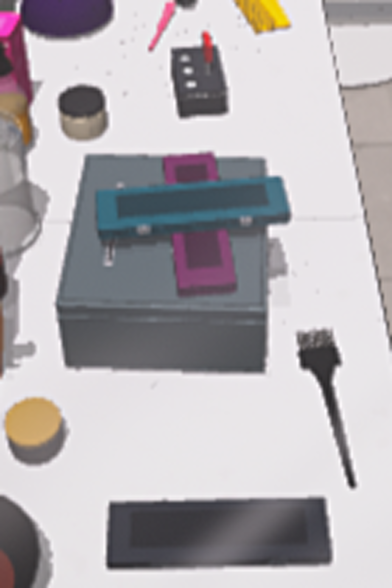

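```bash
cat > meas.py <<'E'
from h import *
def masks(c):
    im=c["img"].astype(int); r,g,b=im[...,0],im[...,1],im[...,2]
    return r,g,b
def desc(R):
    (cx,cy),(w,h),a=R
    if w<h: a+=90; w,h=h,w
    a=(a+90)%180-90
    return f"c=({cx:.1f},{cy:.1f}) {w:.1f}x{h:.1f} ang={np.radians(a):.3f}rad {a:.1f}deg"
def box_roi(m,x0,x1,y0,y1):
    o=np.zeros_like(m); o[y0:y1,x0:x1]=m[y0:y1,x0:x1]; return o
E
python3 - <<'E'
from meas import *
c=dict(np.load("top0.npz")); r,g,b=masks(c)
teal=box_roi((b>r*1.6)&(b>30),195,250,150,250)
pur=box_roi((r>g*1.5)&(b>g*1.2),180,265,185,225)
blk=box_roi((r<60),110,150,170,255)
st=box_roi((r<80)|((r>g*2)&(r>80)),320,372,195,235)
red=box_roi((r>g*2)&(r>70),320,372,195,235)
key=red
for nm,m,z in (("teal",teal,136),("pur",pur,118),("blk",blk,18),("stand",st,40),("red",red,88)):
    R,mn,n=rect(c,m,z); print(nm,desc(R),mn,n)
P=cloud(c)
boxm=box_roi((np.abs(P[...,2]-100)<8)&(r<110),170,280,140,250)|box_roi(teal|pur,0,512,0,384)
boxm=box_roi(boxm,170,280,140,240)
for z in(100,): R,mn,n=rect(c,boxm,z); print("box",desc(R),n)
ov=c["img"][:,:,::-1].copy()
for m,col in((teal,(255,255,0)),(pur,(255,0,255)),(blk,(0,255,0)),(st,(0,255,255)),(boxm&~teal&~pur,(0,128,255))): ov[m]=col
cv2.imwrite("pics/ov.png",cv2.resize(ov[130:270,100:400],None,fx=2.6,fy=2.6,interpolation=0))
c=dict(np.load("side0.npz")); r,g,b=masks(c)
teal=box_roi((b>r*1.35)&(g>r*1.2),215,300,195,235)
pur=box_roi((r>g*1.3)&(b>g*1.15),240,280,190,250)
blk=box_roi((r<150),222,312,312,346)
for nm,m,z in (("teal",teal,136),("pur",pur,118),("blk",blk,18)):
    R,mn,n=rect(c,m,z); print("side",nm,desc(R),mn,n)
ov=c["img"][:,:,::-1].copy()
for m,col in((teal,(255,255,0)),(pur,(255,0,255)),(blk,(0,255,0))): ov[m]=col
cv2.imwrite("pics/ovs.png",cv2.resize(ov[140:350,190:330],None,fx=2.8,fy=2.8,interpolation=0))
E
```

```text
teal c=(514.8,52.2) 189.0x57.5 ang=0.097rad 5.5deg [513.9435    52.199963] 1438
pur c=(514.6,-9.3) 65.9x55.5 ang=-1.538rad -88.1deg [514.35535   -9.322302] 483
blk c=(494.3,331.5) 185.2x57.8 ang=0.008rad 0.5deg [493.2575  331.42056] 1216
stand c=(501.6,-301.7) 110.1x67.8 ang=-1.467rad -84.0deg [ 500.09634 -301.5761 ] 808
red c=(493.2,-306.3) 30.8x8.4 ang=-1.547rad -88.6deg [ 492.6835  -306.47278] 39
box c=(530.1,50.0) 219.1x216.0 ang=1.513rad 86.7deg 5570
side teal c=(516.9,61.1) 186.6x67.5 ang=0.116rad 6.6deg [524.8867   60.94559] 963
side pur c=(506.3,116.9) 73.5x55.0 ang=-1.485rad -85.1deg [506.5696  117.57735] 405
side blk c=(498.4,340.5) 188.5x61.0 ang=0.010rad 0.6deg [498.4738  341.22626] 1902
```

View pics/ov.png

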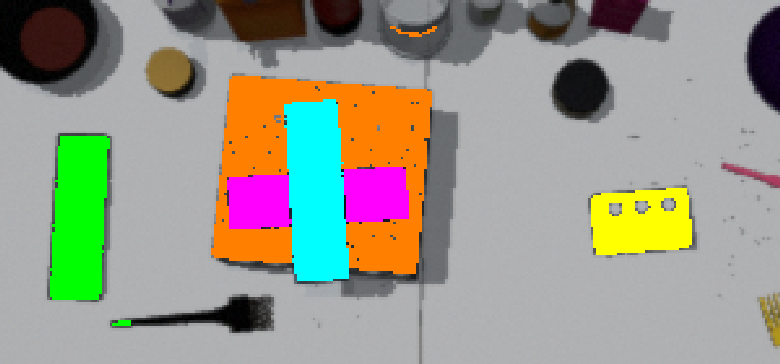

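View pics/ovs.png

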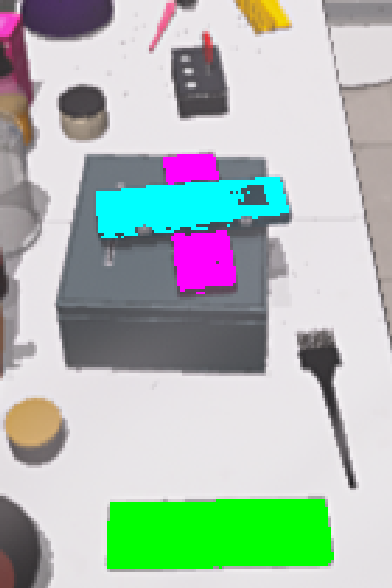

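```bash
python3 - <<'E'
from meas import *
for n in("top","side"):
    c=dict(np.load(n+"0.npz")); print(n,-c["R"].T@c["t"])
c=dict(np.load("top0.npz")); P=cloud(c)
# depth check: box top & worktop
for u0,u1,v0,v1 in((225,258,215,232),(190,208,165,172),(290,310,180,230),(115,125,235,245),(125,136,195,230),(214,226,180,225)):
    q=P[v0:v1,u0:u1,2]; print(np.median(q),q.std())
im=c["img"][150:240,180:270,::-1]; cv2.imwrite("pics/bx.png",cv2.resize(im,None,fx=6,fy=6,interpolation=cv2.INTER_CUBIC))
im=c["img"][195:235,320:375,::-1]; cv2.imwrite("pics/st.png",cv2.resize(im,None,fx=12,fy=12,interpolation=cv2.INTER_CUBIC))
E
```

```text
top [ 336.36370008  -68.64486453 1419.39297134]
side [510.87558643 781.10355722 817.28182568]
101.12389312928643 96.86219886277777
99.88678611964744 2.7631118753779846
-0.6248717425895713 89.6842026432245
15.603853896088275 140.3481782382032
18.041359414480077 100.79639739462452
136.0574031404841 78.00074698196094
```

View pics/bx.png

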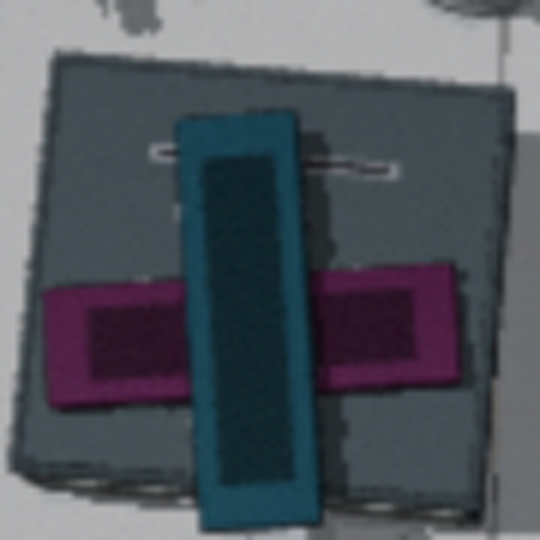

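View pics/st.png

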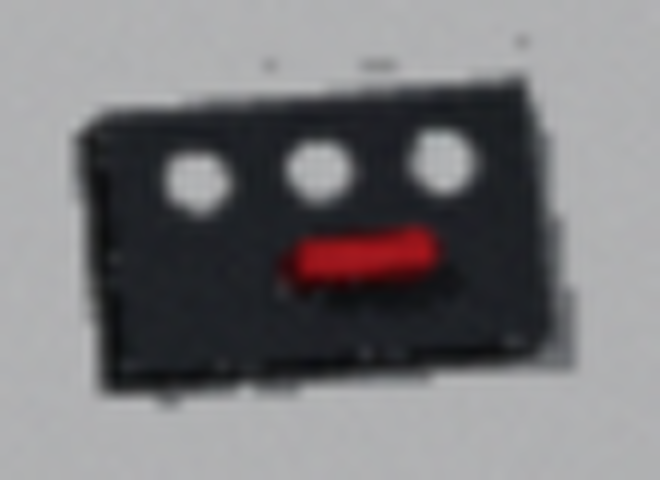

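```bash
cat > go.py <<'E'
import sys,numpy as np
from cell import manip
from scipy.spatial.transform import Rotation as R
def go(x,y,z,yaw):
    s=manip.read_state(); p=s["eef_pos"]; r=s["eef_rot"]
    R0=R.from_euler("xyz",r); R1=R.from_euler("xyz",[-np.pi/2,0,yaw])
    print("t",round(s["clock"],2),"pos",p.round(1),"rot",r.round(3),"F",s["wrist_force"].round(1),"gap",round(s["finger_gap"],1),"j1,j6",s["joints"][[0,5]].round(2))
    print("dp",(R0.inv().apply(np.array([x,y,z])-p)).round(1),"turn",np.degrees((R0.inv()*R1).as_rotvec()).round(2))
if __name__=="__main__": go(*map(float,sys.argv[1:5]))
E
python3 go.py 516 53 205 -1.471
python3 - <<'E'
from meas import *
c=dict(np.load("top0.npz")); r,g,b=masks(c)
pur=box_roi((r>g*1.5)&(b>g*1.2),180,265,185,225)
v,u=np.nonzero(pur); P=np.array([ray(c,a,b_,118)[:2] for a,b_ in zip(u,v)],np.float32); print(desc(cv2.minAreaRect(P)))
E
```

```text
t 0.1 pos [ 212.  -507.3  204.9] rot [-1.571e+00  1.000e-03 -1.175e+00] F [-0.3  0.4 -0.4] gap 94.1 j1,j6 [-1.24 -0.07]
dp [-3.997e+02  4.000e-01  4.965e+02] turn [ 0.   16.96 -0.06]
c=(509.0,52.0) 189.2x55.7 ang=-1.483rad -85.0deg
```

>>> servo_tool(commands=[{"dp": [-25,0,31]},{"dp": [-50,0,62]},{"dp": [-75,0,93]},{"dp": [-100,0,124]},{"dp": [-125,0,155]}], grip=-0.65, force=30)

```text
$.commands[0]: bad value
```

>>> servo_tool(commands=[{"dp": [-25,0,31]},{"dp": [-50,0,62]},{"dp": [-75,0,93]},{"dp": [-100,0,124]},{"dp": [-125,0,155]}])

```text
$.commands[0]: bad value
```

>>> servo_tool(commands=[{"dp": [-25,0,31]},{"dp": [-50,0,62]},{"dp": [-75,0,93]},{"dp": [-100,0,124]},{"dp": [-125,0,155]}])

```text
$.commands[0]: bad value
```

```bash
python3 go.py 516 53 160 -1.471
```

```text
t 0.1 pos [ 212.  -507.3  204.9] rot [-1.571e+00  1.000e-03 -1.175e+00] F [-0.3  0.4 -0.4] gap 94.1 j1,j6 [-1.24 -0.07]
dp [-399.7   45.4  496.5] turn [ 0.   16.96 -0.06]
```

Turn is mandatory.

>>> servo_tool(commands=[{"dp": [-25,0,31],"turn": [0,0,0]},{"dp": [-50,0,62],"turn": [0,0,0]},{"dp": [-75,0,93],"turn": [0,0,0]},{"dp": [-100,0,124],"turn": [0,0,0]},{"dp": [-125,0,155],"turn": [0,0,0]}], grip=-0.65, force=30)

```text
clock: 0.52
eef_pos: [307.1, -330.4, 204.9]
eef_rot: [-1.571, 0.001, -1.176]
wrist_force: [0.3, -0.5, 0.6]
finger_gap: 77.4
```

>>> servo_tool(commands=[{"dp": [-25,0,31],"turn": [0,0,0]},{"dp": [-50,0,62],"turn": [0,0,0]},{"dp": [-75,0,93],"turn": [0,0,0]},{"dp": [-100,0,124],"turn": [0,0,0]},{"dp": [-125,0,155],"turn": [0,0,0]}])

```text
clock: 0.93
eef_pos: [402.4, -153.4, 205.0]
eef_rot: [-1.571, 0.001, -1.176]
wrist_force: [0.6, -1.6, -0.2]
finger_gap: 77.5
```

```bash
python3 go.py 516 53 160 -1.471
```

```text
t 0.93 pos [ 402.4 -153.4  205. ] rot [-1.571e+00  1.000e-03 -1.176e+00] F [ 0.6 -1.6 -0.2] gap 77.5 j1,j6 [-0.45  0.73]
dp [-146.7   45.2  184.3] turn [ 1.000e-02  1.692e+01 -8.000e-02]
```

>>> servo_tool(commands=[{"dp": [-24,0,31],"turn": [0,3.4,0]},{"dp": [-49,0,61],"turn": [0,6.8,0]},{"dp": [-73,0,92],"turn": [0,10,0]},{"dp": [-98,0,123],"turn": [0,13.5,0]},{"dp": [-122,0,153],"turn": [0,16.9,0]}])

```text
clock: 1.35
eef_pos: [497.1, 20.3, 205.1]
eef_rot: [-1.571, 0.001, -1.473]
wrist_force: [1.0, 0.1, 0.8]
finger_gap: 77.7
```

```bash
python3 go.py 516 53 121 -1.471
```

```text
t 1.35 pos [497.1  20.3 205.1] rot [-1.571e+00  1.000e-03 -1.473e+00] F [1.  0.1 0.8] gap 77.7 j1,j6 [-0.03  1.44]
dp [-30.6  84.1  22.1] turn [ 0.03 -0.13 -0.08]
```

>>> servo_tool(commands=[{"dp": [-30.6,0,22.1],"turn": [0,0,0]},{"dp": [-30.6,10,22.1],"turn": [0,0,0]},{"dp": [-30.6,35,22.1],"turn": [0,0,0]},{"dp": [-30.6,60,22.1],"turn": [0,0,0]},{"dp": [-30.6,74,22.1],"turn": [0,0,0]}])

```text
clock: 1.77
eef_pos: [514.8, 53.1, 128.2]
eef_rot: [-1.575, 0.001, -1.473]
wrist_force: [-0.4, -0.3, -0.5]
finger_gap: 77.3
```

```bash
python3 go.py 516 53 121 -1.471; python3 - <<'E'
from cell import manip; import cv2
im=manip.camera("side")["img"][:,:,::-1]; cv2.imwrite("pics/s1.png",cv2.resize(im[140:280,180:330],None,fx=4,fy=4,interpolation=2))
E
```

```text
t 1.77 pos [514.8  53.1 128.2] rot [-1.575e+00  1.000e-03 -1.473e+00] F [-0.4 -0.3 -0.5] gap 77.3 j1,j6 [0.03 1.5 ]
dp [0.2 7.2 1.2] turn [ 0.22 -0.09 -0.09]
```

View pics/s1.png

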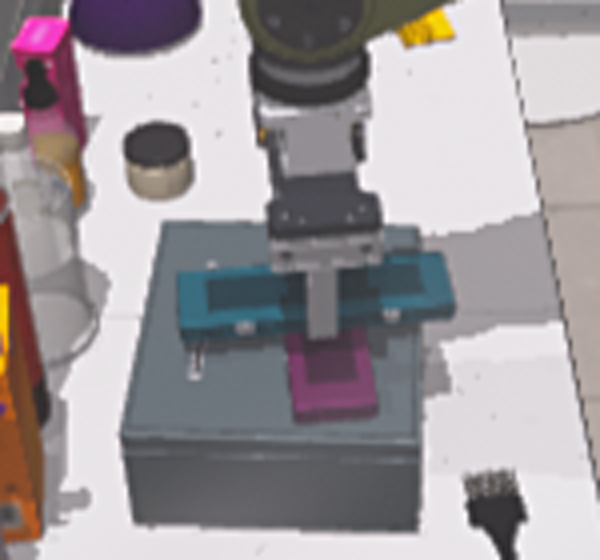

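>>> servo_tool(commands=[{"dp": [0,7,1],"turn": [0,0,0]},{"dp": [0,7,1],"turn": [0,0,0]}])

```text
clock: 1.98
eef_pos: [515.0, 52.8, 118.9]
eef_rot: [-1.578, 0.002, -1.473]
wrist_force: [-0.3, -0.1, 0.4]
finger_gap: 77.4
```

>>> servo_tool(commands=[{"dp": [0,0,0],"turn": [0,0,0]},{"dp": [0,0,0],"turn": [0,0,0]},{"dp": [0,0,0],"turn": [0,0,0]},{"dp": [0,0,0],"turn": [0,0,0]}], grip=1, force=30)

```text
clock: 2.32
eef_pos: [515.1, 52.7, 119.3]
eef_rot: [-1.577, 0.002, -1.473]
wrist_force: [-0.6, -0.4, 1.1]
finger_gap: 55.4
```

```bash
python3 go.py 516 53 180 -1.471
```

```text
t 2.32 pos [515.1  52.7 119.3] rot [-1.577  0.002 -1.473] F [-0.6 -0.4  1.1] gap 55.4 j1,j6 [0.03 1.5 ]
dp [ -0.3 -60.7   0.5] turn [ 0.37 -0.12 -0.09]
```

>>> servo_tool(commands=[{"dp": [0,-10,0],"turn": [0.4,0,0]},{"dp": [0,-25,0],"turn": [0.4,0,0]},{"dp": [0,-45,0],"turn": [0.4,0,0]},{"dp": [0,-60,0],"turn": [0.4,0,0]},{"dp": [0,-60,0],"turn": [0.4,0,0]}])

```text
clock: 2.73
eef_pos: [516.8, 52.7, 182.9]
eef_rot: [-1.565, 0.001, -1.473]
wrist_force: [1.3, -0.4, -0.7]
finger_gap: 55.6
```

```bash
python3 go.py 496 335 180 -1.562;  python3 - <<'E'
from cell import manip; import cv2,numpy as np
c=manip.camera("side"); np.savez("side1.npz",**c); im=c["img"][:,:,::-1]; cv2.imwrite("pics/s2.png",cv2.resize(im[140:280,180:330],None,fx=4,fy=4,interpolation=2))
c=manip.camera("top"); np.savez("top1.npz",**c); im=c["img"][:,:,::-1]; cv2.imwrite("pics/t2.png",cv2.resize(im[140:260,150:300],None,fx=5,fy=5,interpolation=2))
E
```

```text
t 2.73 pos [516.8  52.7 182.9] rot [-1.565e+00  1.000e-03 -1.473e+00] F [ 1.3 -0.4 -0.7] gap 55.6 j1,j6 [0.03 1.5 ]
dp [-283.     3.3    6.9] turn [-0.33  5.1  -0.09]
```

View pics/s2.png

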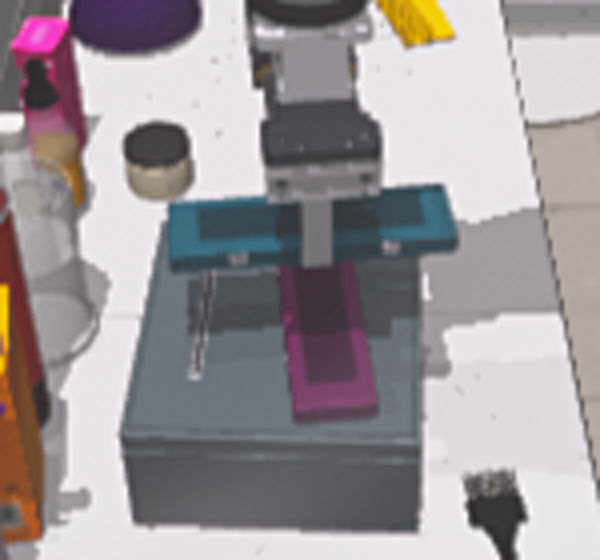

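View pics/t2.png

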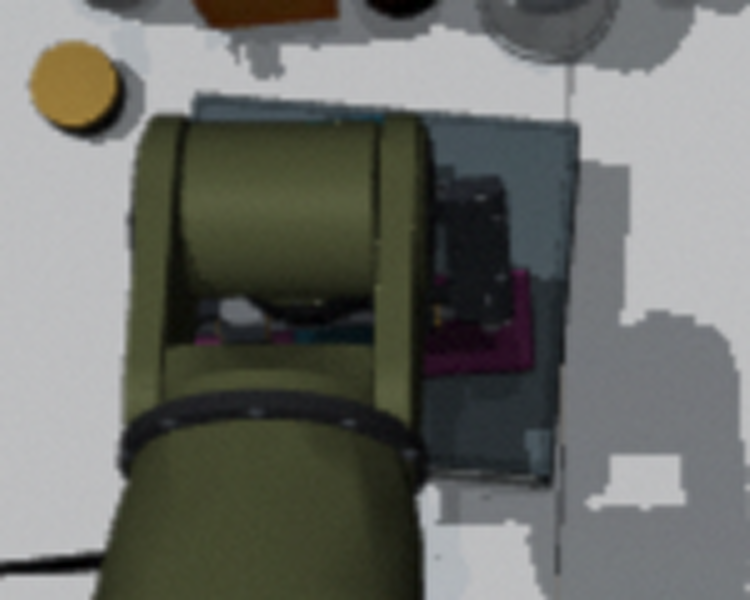

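>>> servo_tool(commands=[{"dp": [-35,0,1],"turn": [-0.3,1,0]},{"dp": [-75,0,2],"turn": [-0.3,2,0]},{"dp": [-115,0,3],"turn": [-0.3,3,0]},{"dp": [-155,0,4],"turn": [-0.3,4,0]},{"dp": [-190,0,5],"turn": [-0.3,5,0]}])

```text
clock: 3.25
eef_pos: [500.9, 244.3, 178.5]
eef_rot: [-1.576, 0.001, -1.561]
wrist_force: [-0.0, -0.2, -1.4]
finger_gap: 55.6
```

```bash
python3 go.py 495.6 335 100 -1.562
```

```text
t 3.25 pos [500.9 244.3 178.5] rot [-1.576e+00  1.000e-03 -1.561e+00] F [-0.  -0.2 -1.4] gap 55.6 j1,j6 [0.39 1.95]
dp [-90.6  78.6  -4. ] turn [ 0.32  0.07 -0.05]
```

>>> servo_tool(commands=[{"dp": [-35,5,-2],"turn": [0.3,0,0]},{"dp": [-70,25,-4],"turn": [0.3,0,0]},{"dp": [-90.6,50,-4],"turn": [0.3,0,0]},{"dp": [-90.6,80,-4],"turn": [0.3,0,0]},{"dp": [-90.6,100,-4],"turn": [0.3,0,0]}])

```text
clock: 3.67
eef_pos: [493.5, 335.4, 74.3]
eef_rot: [-1.575, -0.001, -1.559]
wrist_force: [-0.8, -0.9, -1.2]
finger_gap: 55.6
```

```bash
python3 go.py 495.6 335 20 -1.562;  python3 - <<'E'
from cell import manip; import cv2,numpy as np
c=manip.camera("side"); np.savez("side2.npz",**c); im=c["img"][:,:,::-1]; cv2.imwrite("pics/s3.png",cv2.resize(im[230:370,190:340],None,fx=4,fy=4,interpolation=2))
E
```

```text
t 3.67 pos [493.5 335.4  74.3] rot [-1.575e+00 -1.000e-03 -1.559e+00] F [-0.8 -0.9 -1.2] gap 55.6 j1,j6 [0.54 2.09]
dp [ 0.4 54.3  2.3] turn [0.24 0.19 0.07]
```

View pics/s3.png

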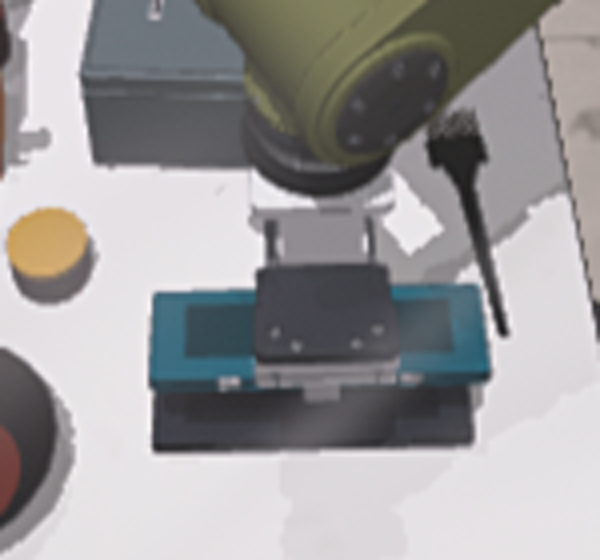

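>>> servo_tool(commands=[{"dp": [0.4,20,2.3],"turn": [0.2,0,0]},{"dp": [0.4,35,2.3],"turn": [0.2,0,0]},{"dp": [0.4,46,2.3],"turn": [0.2,0,0]},{"dp": [0.4,50,2.3],"turn": [0.2,0,0]}])

```text
clock: 4.05
eef_pos: [493.6, 332.8, 19.4]
eef_rot: [-1.578, -0.005, -1.56]
wrist_force: [-4.3, -2.4, 19.2]
finger_gap: 55.4
```

```bash
python3 go.py 495.6 335 20 -1.562;  python3 - <<'E'
from cell import manip; import cv2,numpy as np
c=manip.camera("side"); np.savez("side3.npz",**c); im=c["img"][:,:,::-1]; cv2.imwrite("pics/s4.png",cv2.resize(im[280:360,210:320],None,fx=7,fy=7,interpolation=2))
E
```

```text
t 4.05 pos [493.6 332.8  19.4] rot [-1.578 -0.005 -1.56 ] F [-4.3 -2.4 19.2] gap 55.4 j1,j6 [0.53 2.09]
dp [-2.2 -0.7  2.1] turn [0.42 0.12 0.29]
```

View pics/s4.png

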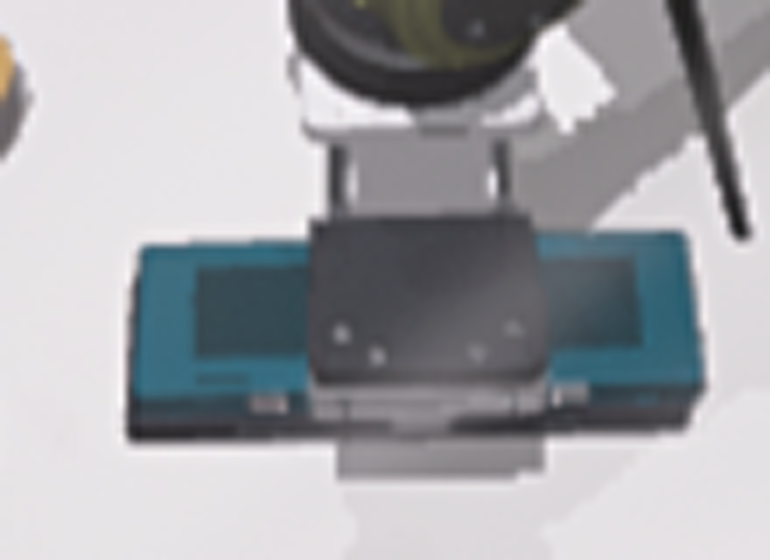

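>>> servo_tool(commands=[{"dp": [0,-2,0],"turn": [0.4,0,0.3]},{"dp": [-1,-3,1.5],"turn": [0.4,0,0.3]},{"dp": [-2.2,-3,3.5],"turn": [0.4,0,0.3]},{"dp": [-2.2,-3,3.5],"turn": [0.4,0,0.3]},{"dp": [-2.2,-3,3.5],"turn": [0.4,0,0.3]}])

```text
clock: 4.52
eef_pos: [497.6, 335.4, 23.5]
eef_rot: [-1.57, 0.001, -1.56]
wrist_force: [-0.0, 0.2, -0.9]
finger_gap: 56.0
```

```bash
python3 go.py 497 335 20 -1.562;  python3 - <<'E'
from cell import manip; import cv2,numpy as np
c=manip.camera("side"); np.savez("side4.npz",**c); im=c["img"][:,:,::-1]; cv2.imwrite("pics/s5.png",cv2.resize(im[280:360,210:320],None,fx=7,fy=7,interpolation=2))
E
```

```text
t 4.52 pos [497.6 335.4  23.5] rot [-1.57e+00  1.00e-03 -1.56e+00] F [-0.   0.2 -0.9] gap 56.0 j1,j6 [0.53 2.09]
dp [ 0.4  3.5 -0.6] turn [-0.06  0.12 -0.06]
```

View pics/s5.png

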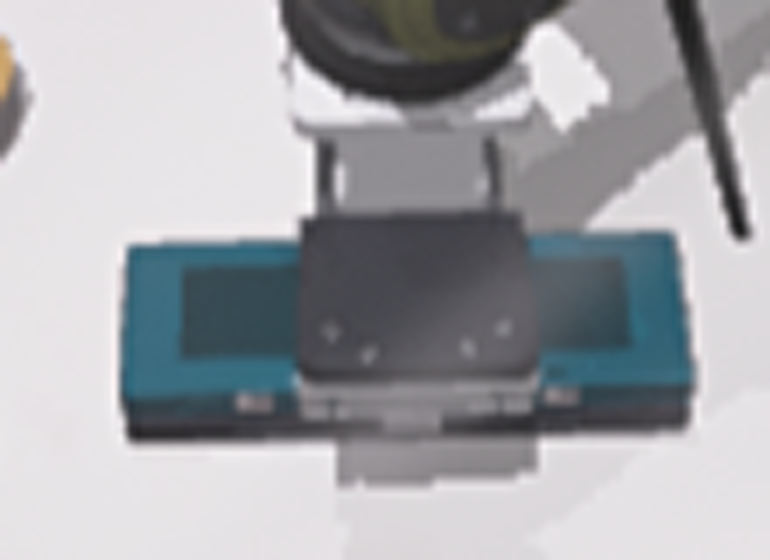

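>>> servo_tool(commands=[{"dp": [0.4,1.5,-0.8],"turn": [0,0,0]},{"dp": [0.4,2.5,-0.8],"turn": [0,0,0]},{"dp": [0.4,3,-0.8],"turn": [0,0,0]},{"dp": [0.4,3.5,-0.8],"turn": [0,0,0]}])

```text
clock: 4.9
eef_pos: [496.6, 334.9, 19.7]
eef_rot: [-1.57, 0.001, -1.56]
wrist_force: [-0.1, -0.4, -0.5]
finger_gap: 55.6
```

>>> servo_tool(commands=[{"dp": [0,0,0],"turn": [0,0,0]},{"dp": [0,0,0],"turn": [0,0,0]},{"dp": [0,0,0],"turn": [0,0,0]}], grip=-0.65)

```text
clock: 5.15
eef_pos: [496.6, 335.0, 19.8]
eef_rot: [-1.57, 0.001, -1.56]
wrist_force: [-0.1, 0.5, -0.1]
finger_gap: 72.6
```

>>> servo_tool(commands=[{"dp": [0,-20,0],"turn": [0,0,0]},{"dp": [0,-60,0],"turn": [0,0,0]},{"dp": [0,-100,0],"turn": [0,0,0]},{"dp": [0,-140,0],"turn": [0,0,0]},{"dp": [0,-160,0],"turn": [0,0,0]}])

```text
clock: 5.57
eef_pos: [497.5, 335.4, 185.2]
eef_rot: [-1.565, 0.004, -1.56]
wrist_force: [0.4, 0.2, 0.0]
finger_gap: 77.5
```

```bash
python3 go.py 509 53 180 0;  python3 - <<'E'
from cell import manip; import cv2,numpy as np
c=manip.camera("side"); np.savez("side4.npz",**c); im=c["img"][:,:,::-1]; cv2.imwrite("pics/s6.png",cv2.resize(im[180:360,170:320],None,fx=4,fy=4,interpolation=2))
E
```

```text
t 5.57 pos [497.5 335.4 185.2] rot [-1.565  0.004 -1.56 ] F [0.4 0.2 0. ] gap 77.5 j1,j6 [0.53 2.09]
dp [282.5   4.2   8.4] turn [ -0.44 -89.37   0.1 ]
```

View pics/s6.png

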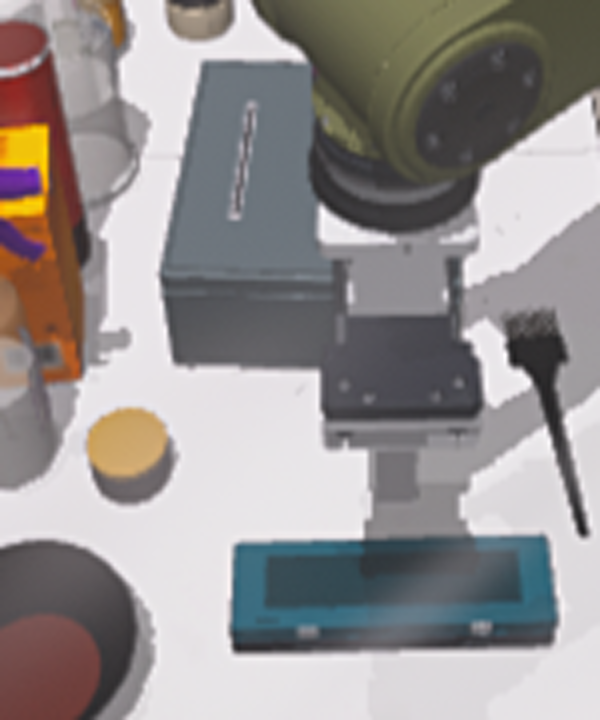

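```bash
python3 - <<'E'
from meas import *
from cell import manip
c=manip.camera("top"); np.savez("top4.npz",**c)
im=c["img"][:,:,::-1]; cv2.imwrite("pics/t5.png",cv2.resize(im[130:280,100:300],None,fx=4,fy=4,interpolation=2))
r,g,b=masks(c)
pur=box_roi((r>g*1.5)&(b>g*1.2),180,265,180,228)
R,mn,n=rect(c,pur,118); print(desc(R),n)
E
```

```text
c=(508.6,52.1) 189.1x56.1 ang=-1.482rad -84.9deg 1380
```

View pics/t5.png

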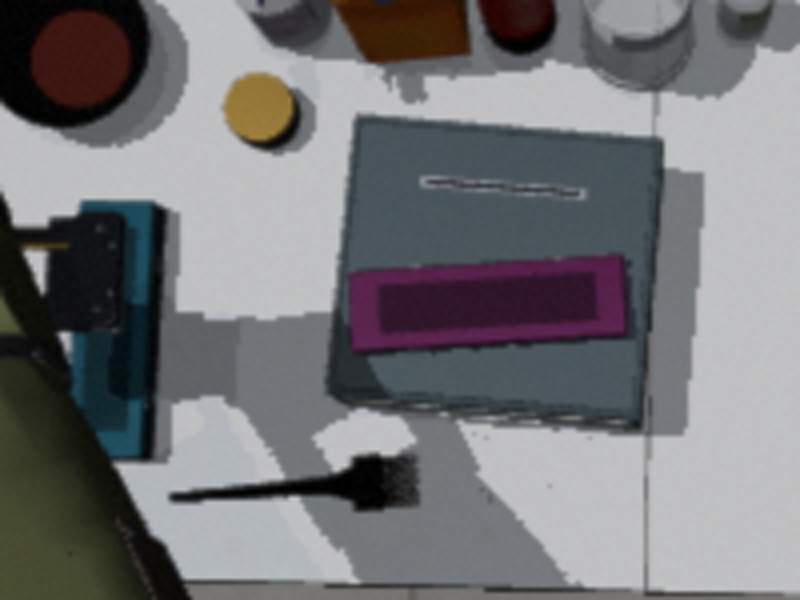

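>>> servo_tool(commands=[{"dp": [30,0,1],"turn": [0,-7,0]},{"dp": [65,0,2],"turn": [0,-14,0]},{"dp": [100,0,3],"turn": [0,-21,0]},{"dp": [135,0,4],"turn": [0,-28,0]},{"dp": [170,0,5],"turn": [0,-35,0]}])

```text
clock: 6.08
eef_pos: [504.1, 164.7, 182.5]
eef_rot: [-1.564, 0.0, -0.945]
wrist_force: [0.9, 0.7, -0.1]
finger_gap: 77.8
```

```bash
python3 go.py 510 53 170 0.088
```

```text
t 6.08 pos [504.1 164.7 182.5] rot [-1.564  0.    -0.945] F [ 0.9  0.7 -0.1] gap 77.8 j1,j6 [0.25 1.19]
dp [ 94.   12.  -60.7] turn [ -0.37 -59.18   0.21]
```

>>> servo_tool(commands=[{"dp": [20,0,-13],"turn": [0,-7,0]},{"dp": [45,0,-29],"turn": [0,-14,0]},{"dp": [70,0,-45],"turn": [0,-21,0]},{"dp": [88,0,-57],"turn": [0,-28,0]},{"dp": [94,5,-61],"turn": [0,-35,0]}])

```text
clock: 6.5
eef_pos: [509.7, 50.2, 176.6]
eef_rot: [-1.565, -0.004, -0.33]
wrist_force: [0.3, 0.1, 0.0]
finger_gap: 77.6
```

```bash
python3 go.py 510 53 150 0.088
```

```text
t 6.5 pos [509.7  50.2 176.6] rot [-1.565 -0.004 -0.33 ] F [0.3 0.1 0. ] gap 77.6 j1,j6 [0.02 0.35]
dp [-0.7 26.7  2.6] turn [ -0.26 -23.96   0.29]
```

>>> servo_tool(commands=[{"dp": [0,8,2.6],"turn": [-0.3,-7,0.3]},{"dp": [-0.7,16,2.6],"turn": [-0.3,-14,0.3]},{"dp": [-0.7,22,2.6],"turn": [-0.3,-21,0.3]},{"dp": [-0.7,26,2.6],"turn": [-0.3,-24,0.3]},{"dp": [-0.7,26,2.6],"turn": [-0.3,-24,0.3]}])

```text
clock: 6.92
eef_pos: [509.2, 52.9, 148.8]
eef_rot: [-1.571, 0.003, 0.091]
wrist_force: [0.8, -0.4, 0.0]
finger_gap: 77.5
```

```bash
python3 go.py 510 53 104 0.088
```

```text
t 6.92 pos [509.2  52.9 148.8] rot [-1.571  0.003  0.091] F [ 0.8 -0.4  0. ] gap 77.5 j1,j6 [ 0.03 -0.06]
dp [ 0.9 44.8  0.1] turn [ 0.03  0.18 -0.18]
```

>>> servo_tool(commands=[{"dp": [1,15,0],"turn": [0,0,0]},{"dp": [1,28,0],"turn": [0,0,0]},{"dp": [1,37,0],"turn": [0,0,0]},{"dp": [1,42,0],"turn": [0,0,0]},{"dp": [1,43,0],"turn": [0,0,0]}])

```text
clock: 7.33
eef_pos: [509.7, 52.9, 105.0]
eef_rot: [-1.571, 0.005, 0.09]
wrist_force: [0.7, 0.1, 0.8]
finger_gap: 77.3
```

>>> servo_tool(commands=[{"dp": [0,0,0],"turn": [0,0,0]},{"dp": [0,0,0],"turn": [0,0,0]},{"dp": [0,0,0],"turn": [0,0,0]},{"dp": [0,0,0],"turn": [0,0,0]}], grip=1, force=30)

```text
clock: 7.67
eef_pos: [510.0, 53.0, 105.5]
eef_rot: [-1.571, 0.004, 0.09]
wrist_force: [-0.2, -0.3, 2.4]
finger_gap: 56.0
```

>>> servo_tool(commands=[{"dp": [0,-10,0],"turn": [0,0,0]},{"dp": [0,-25,0],"turn": [0,0,0]},{"dp": [0,-45,0],"turn": [0,0,0]},{"dp": [0,-60,0],"turn": [0,0,0]},{"dp": [0,-70,0],"turn": [0,0,0]}])

```text
clock: 8.08
eef_pos: [510.7, 53.0, 177.9]
eef_rot: [-1.571, 0.001, 0.09]
wrist_force: [0.5, -0.6, -1.6]
finger_gap: 55.6
```

```bash
python3 go.py 497 335 150 1.58;  python3 - <<'E'
from cell import manip; import cv2,numpy as np
c=manip.camera("side"); np.savez("side5.npz",**c); im=c["img"][:,:,::-1]; cv2.imwrite("pics/s7.png",cv2.resize(im[160:340,190:340],None,fx=4,fy=4,interpolation=2))
E
```

```text
t 8.08 pos [510.7  53.  177.9] rot [-1.571e+00  1.000e-03  9.000e-02] F [ 0.5 -0.6 -1.6] gap 55.6 j1,j6 [ 0.03 -0.06]
dp [ 11.7  27.7 282.1] turn [-2.000e-02 -8.538e+01 -8.000e-02]
```

View pics/s7.png

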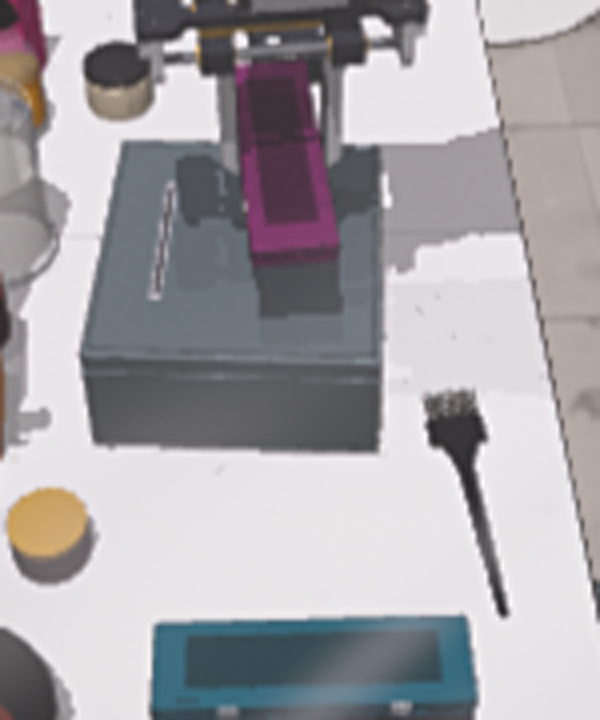

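>>> servo_tool(commands=[{"dp": [2,0,30],"turn": [0,-7,0]},{"dp": [4,0,65],"turn": [0,-14,0]},{"dp": [6,0,100],"turn": [0,-21,0]},{"dp": [8,0,135],"turn": [0,-28,0]},{"dp": [10,0,170],"turn": [0,-35,0]}])

```text
clock: 8.55
eef_pos: [505.3, 224.8, 178.7]
eef_rot: [-1.572, 0.0, 0.707]
wrist_force: [0.6, -0.8, -0.4]
finger_gap: 55.9
```

```bash
python3 go.py 497 335 150 1.58
```

```text
t 8.55 pos [505.3 224.8 178.7] rot [-1.572  0.     0.707] F [ 0.6 -0.8 -0.4] gap 55.9 j1,j6 [ 0.35 -0.35]
dp [65.2 28.6 89.3] turn [ 3.000e-02 -5.004e+01 -4.000e-02]
```

>>> servo_tool(commands=[{"dp": [18,0,25],"turn": [0,-7,0]},{"dp": [36,0,50],"turn": [0,-14,0]},{"dp": [52,0,72],"turn": [0,-21,0]},{"dp": [62,0,84],"turn": [0,-28,0]},{"dp": [65,0,89],"turn": [0,-35,0]}])

```text
clock: 8.97
eef_pos: [496.2, 336.9, 177.8]
eef_rot: [-1.57, 0.001, 1.326]
wrist_force: [-0.8, -1.2, -1.2]
finger_gap: 55.6
```

```bash
python3 go.py 497 335 80 1.58
```

```text
t 8.97 pos [496.2 336.9 177.8] rot [-1.570e+00  1.000e-03  1.326e+00] F [-0.8 -1.2 -1.2] gap 55.6 j1,j6 [ 0.54 -0.79]
dp [-1.6 97.8 -1.3] turn [ -0.04 -14.57  -0.07]
```

>>> servo_tool(commands=[{"dp": [0,20,0],"turn": [0,-7,0]},{"dp": [-1,50,-1],"turn": [0,-14.5,0]},{"dp": [-1.6,80,-1.3],"turn": [0,-14.5,0]},{"dp": [-1.6,105,-1.3],"turn": [0,-14.5,0]},{"dp": [-1.6,118,-1.3],"turn": [0,-14.5,0]}])

```text
clock: 9.38
eef_pos: [495.6, 334.1, 56.3]
eef_rot: [-1.566, 0.003, 1.579]
wrist_force: [-1.2, 0.8, -1.3]
finger_gap: 55.7
```

>>> servo_tool(commands=[{"dp": [0,0,0],"turn": [0,0,0]}])

```text
clock: 9.47
eef_pos: [494.6, 333.4, 53.7]
eef_rot: [-1.563, 0.005, 1.578]
wrist_force: [-0.7, 0.2, -1.0]
finger_gap: 55.6
```

```bash
python3 go.py 497 335 41.5 1.58;  python3 - <<'E'
from cell import manip; import cv2,numpy as np
c=manip.camera("side"); np.savez("side6.npz",**c); im=c["img"][:,:,::-1]; cv2.imwrite("pics/s8.png",cv2.resize(im[270:360,210:320],None,fx=7,fy=6.6,interpolation=2))
E
```

```text
t 9.47 pos [494.6 333.4  53.7] rot [-1.563  0.005  1.578] F [-0.7  0.2 -1. ] gap 55.6 j1,j6 [ 0.53 -1.05]
dp [ 1.6 12.2 -2.5] turn [-0.47 -0.09 -0.31]
```

View pics/s8.png

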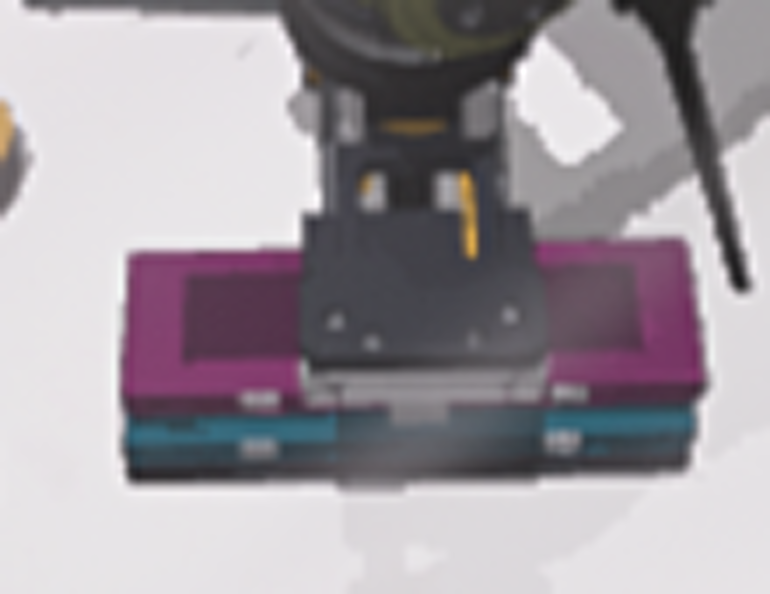

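>>> servo_tool(commands=[{"dp": [1.6,4,-1.5],"turn": [-0.5,0,-0.3]},{"dp": [1.6,6,-1.5],"turn": [-0.5,0,-0.3]},{"dp": [1.6,8,-1.5],"turn": [-0.5,0,-0.3]},{"dp": [1.6,8,-1.5],"turn": [-0.5,0,-0.3]}])

```text
clock: 9.85
eef_pos: [496.5, 335.3, 47.3]
eef_rot: [-1.573, -0.001, 1.578]
wrist_force: [-0.5, 0.1, -1.0]
finger_gap: 55.4
```

```bash
python3 go.py 496 335 41.5 1.58;  python3 - <<'E'
from cell import manip; import cv2,numpy as np
c=manip.camera("side"); np.savez("side7.npz",**c); im=c["img"][:,:,::-1]; cv2.imwrite("pics/s9.png",cv2.resize(im[270:360,210:320],None,fx=7,fy=6.6,interpolation=2))
E
```

```text
t 9.85 pos [496.5 335.3  47.3] rot [-1.573e+00 -1.000e-03  1.578e+00] F [-0.5  0.1 -1. ] gap 55.4 j1,j6 [ 0.53 -1.05]
dp [-0.3  5.8  0.5] turn [ 0.11 -0.09  0.03]
```

View pics/s9.png

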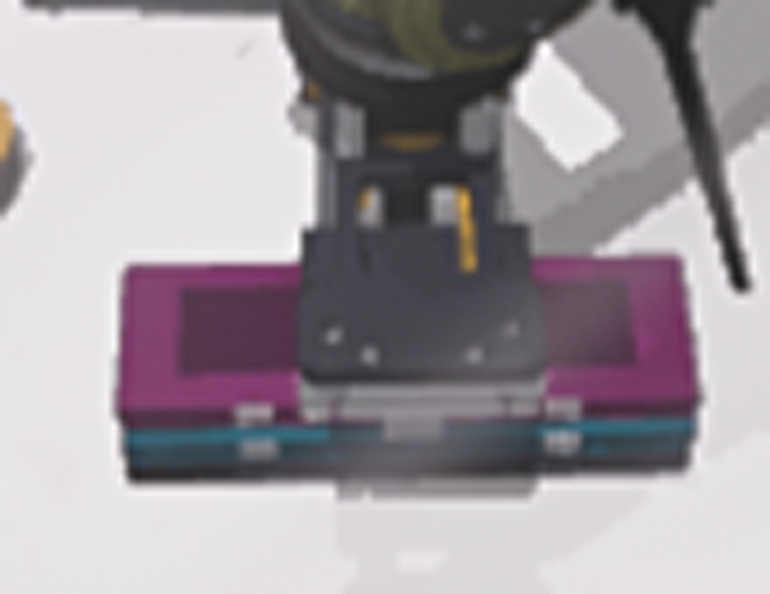

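>>> servo_tool(commands=[{"dp": [0,2.5,0.4],"turn": [0,0,0]},{"dp": [0,4,0.4],"turn": [0,0,0]},{"dp": [0,5,0.4],"turn": [0,0,0]},{"dp": [0,5.2,0.4],"turn": [0,0,0]},{"dp": [0,5.2,0.4],"turn": [0,0,0]}])

```text
clock: 10.32
eef_pos: [496.0, 335.3, 42.1]
eef_rot: [-1.572, -0.0, 1.578]
wrist_force: [-0.3, 0.8, -0.9]
finger_gap: 55.8
```

>>> servo_tool(commands=[{"dp": [0,0,0],"turn": [0,0,0]},{"dp": [0,0,0],"turn": [0,0,0]},{"dp": [0,0,0],"turn": [0,0,0]}], grip=-0.65)

```text
clock: 10.57
eef_pos: [496.2, 335.4, 42.3]
eef_rot: [-1.573, -0.001, 1.578]
wrist_force: [0.4, -0.5, -0.0]
finger_gap: 72.2
```

>>> servo_tool(commands=[{"dp": [0,-20,0],"turn": [0,0,0]},{"dp": [0,-60,0],"turn": [0,0,0]},{"dp": [0,-100,0],"turn": [0,0,0]},{"dp": [0,-140,0],"turn": [0,0,0]},{"dp": [0,-150,0],"turn": [0,0,0]}])

```text
clock: 10.98
eef_pos: [497.4, 336.2, 199.3]
eef_rot: [-1.581, -0.005, 1.578]
wrist_force: [-0.8, 0.9, 0.7]
finger_gap: 77.5
```

```bash
python3 go.py 490 -306 180 0.05;  python3 - <<'E'
from cell import manip; import cv2,numpy as np
c=manip.camera("side"); np.savez("side8.npz",**c); im=c["img"][:,:,::-1]; cv2.imwrite("pics/s10.png",cv2.resize(im[270:360,210:320],None,fx=7,fy=6.6,interpolation=2))
c=manip.camera("top"); np.savez("top8.npz",**c); im=c["img"][:,:,::-1]; cv2.imwrite("pics/t10.png",cv2.resize(im[130:270,100:290],None,fx=4,fy=4,interpolation=2))
E
```

```text
t 10.98 pos [497.4 336.2 199.3] rot [-1.581 -0.005  1.578] F [-0.8  0.9  0.7] gap 77.5 j1,j6 [ 0.53 -1.04]
dp [-642.2   15.9   12.5] turn [ 0.22 87.57  0.67]
```

View pics/s10.png

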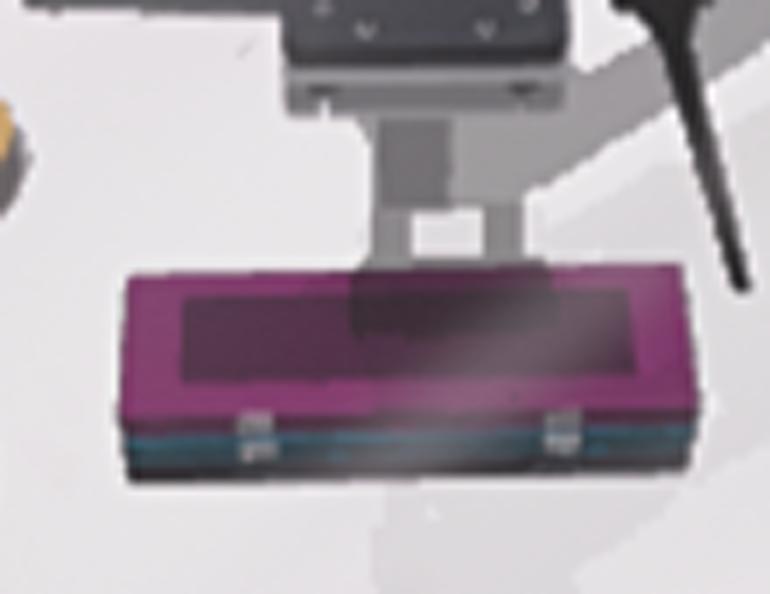

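View pics/t10.png

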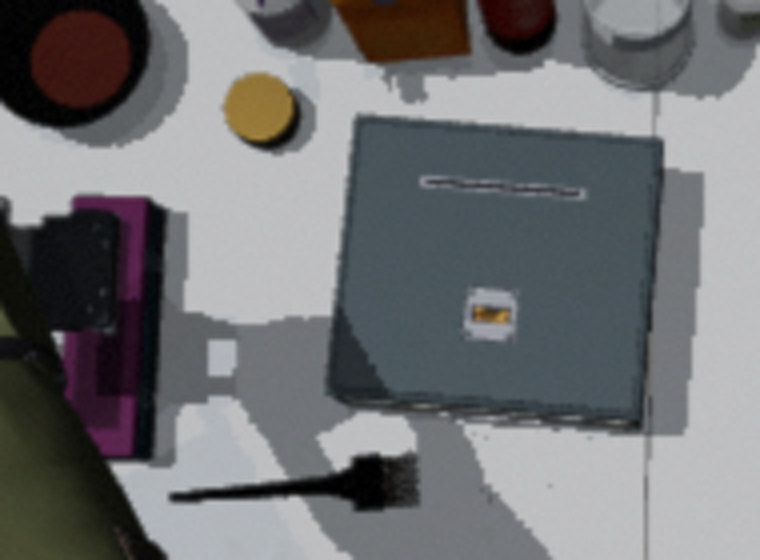

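```bash
python3 - <<'E'
from meas import *
for n in("top8","side8"):
    c=dict(np.load(n+".npz")); r,g,b=masks(c); s=r+g+b
    u0,v0=proj(c,[500,52,100]).astype(int); print(n,u0,v0)
    k=14; im=c["img"][v0-k:v0+k+1,u0-k:u0+k+1]
    cv2.imwrite(f"pics/lk_{n}.png",cv2.resize(im[:,:,::-1],None,fx=18,fy=18,interpolation=cv2.INTER_CUBIC)); print((s[v0-k:v0+k+1,u0-k:u0+k+1]//3)[::2,::2])
E
```

```text
top8 222 209
[[ 83  84  84  85  83  84  85  82  84  83  83  84  83  82  82]
 [ 85  83  83  84  84  85  83  83  85  85  84  84  84  85  83]
 [ 82  85  83  84  84  85  83  84  83  83  85  84  83  82  82]
 [ 83  83  85  84  82  82  90  91  87  84  86  86  82  84  84]
 [ 84  85  83  85  93 124 164 162 161 157 104  86  83  84  83]
 [ 86  84  85  83 111 154 160 158 160 160 151  87  84  83  83]
 [ 87  83  84  85 122  92  93  58  69  93 147  86  86  85  84]
 [ 86  85  84  85 123  81  85  78 116  98 143  86  84  83  83]
 [ 85  85  85  83 150 161 161 160 157 153 131  86  84  84  85]
 [ 86  86  86  85  97 150 159 160 161 143 111  84  84  86  86]
 [ 86  85  85  84  89  92  91  91 103  98  96  85  86  85  84]
 [ 85  87  86  86  86  85  87  85  86  85  85  85  87  85  83]
 [ 86  86  84  85  86  86  85  85  84  83  86  85  83  83  84]
 [ 86  87  85  85  85  85  86  85  88  85  86  84  83  85  84]
 [ 85  85  86  85  85  86  84  86  85  84  84  84  85  85  86]]
side8 264 219
[[ 62  98 108 113  76  74  67  65  71  74  76  75  70  58  62]
 [ 55  63  86 107 108  74  74  60  68  73  73  75  68  58  82]
 [ 51  67  65 103  89  76  74  60  62  73  69  73  71  58  73]
 [ 65  54  64  55  78 100  74  73  60  72  68  70  72  57  58]
 [ 68  66  53  61  62  59  56  62  65  67  74  65  73  71  58]
 [ 49  82  65  54  55  61  65  55  55  57  70  72  65  72  73]
 [ 50  66  87  75  62  56  55  55  54  55  55  68  74  66  70]
 [ 53  47  85  95  84  78  72  64  56  56  56  57  61  65  70]
 [ 51  54  49  75  97 101  98  93  77  77  78  77  83  93 106]
 [ 48  54  55  50  52  93  94 105 106 106 106 107 108  97  88]
 [100  48  52  56  54  51  51  53  59  71  76  62  57  56  57]
 [121  94  51  51  55  56  58  57  54  54  56  56  58  59  60]
 [ 93  78  89  56  52  53  54  56  58  56  58  59  59  59  59]
 [110  88  76  72 109  88  54  58  57  57  59  61  60  60  91]
 [110  77  75  93 124 112  54  58  58  58  60  61  61  61 117]]
```

View pics/lk_top8.png

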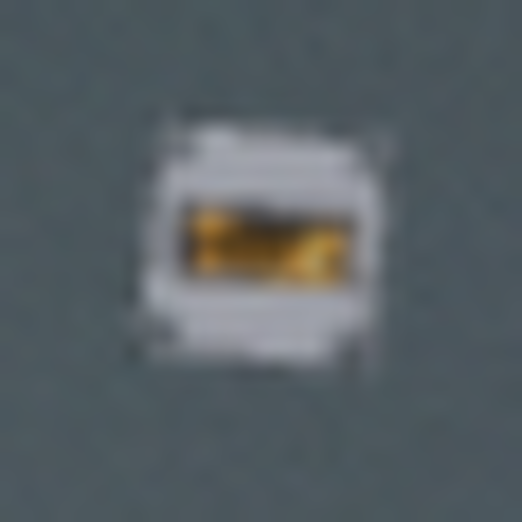

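View pics/lk_side8.png

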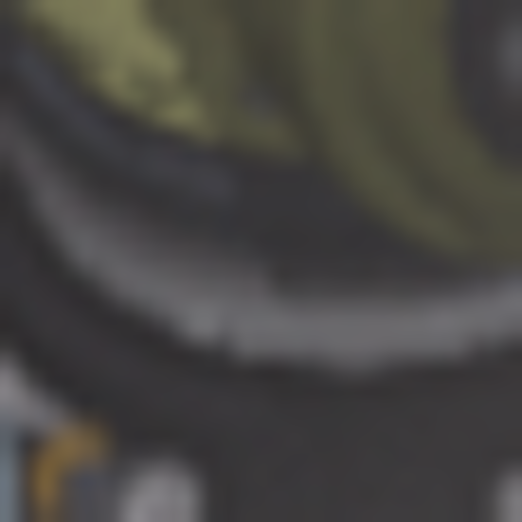

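>>> servo_tool(commands=[{"dp": [-40,0,0],"turn": [0,7,0]},{"dp": [-80,0,0],"turn": [0,14,0]},{"dp": [-120,0,0],"turn": [0,21,0]},{"dp": [-160,0,0],"turn": [0,28,0]},{"dp": [-200,0,0],"turn": [0,35,0]}])

```text
clock: 11.5
eef_pos: [497.2, 134.0, 192.6]
eef_rot: [-1.572, -0.005, 0.962]
wrist_force: [0.1, -0.6, -0.0]
finger_gap: 77.6
```

```bash
python3 go.py 490 -306 180 0.05
```

```text
t 11.5 pos [497.2 134.  192.6] rot [-1.572 -0.005  0.962] F [ 0.1 -0.6 -0. ] gap 77.6 j1,j6 [ 0.19 -0.77]
dp [-365.1   11.4 -245.7] turn [-3.000e-02  5.225e+01  2.900e-01]
```

>>> servo_tool(commands=[{"dp": [-33,0,-22],"turn": [0,7,0]},{"dp": [-66,0,-44],"turn": [0,14,0]},{"dp": [-99,0,-67],"turn": [0,21,0]},{"dp": [-132,0,-89],"turn": [0,28,0]},{"dp": [-165,0,-111],"turn": [0,35,0]}])

```text
clock: 11.92
eef_pos: [492.9, -66.7, 190.5]
eef_rot: [-1.568, -0.003, 0.345]
wrist_force: [1.8, 0.9, 0.4]
finger_gap: 78.0
```

```bash
python3 go.py 490 -306 180 0.05
```

```text
t 11.92 pos [492.9 -66.7 190.5] rot [-1.568 -0.003  0.345] F [1.8 0.9 0.4] gap 78.0 j1,j6 [-0.21 -0.56]
dp [ -83.7    9.7 -224.3] turn [-0.16 16.9   0.14]
```

>>> servo_tool(commands=[{"dp": [-14,0,-38],"turn": [0,5,0]},{"dp": [-28,0,-75],"turn": [0,10,0]},{"dp": [-42,0,-112],"turn": [0,14,0]},{"dp": [-56,0,-150],"turn": [0,17,0]},{"dp": [-67,0,-180],"turn": [0,17,0]}], grip=-0.5)

```text
clock: 12.33
eef_pos: [489.6, -261.2, 187.9]
eef_rot: [-1.566, 0.0, 0.044]
wrist_force: [-0.4, 0.2, -0.1]
finger_gap: 70.5
```

```bash
python3 go.py 490 -306 160 0.05; python3 - <<'E'
from meas import *
from cell import manip
for n in("top","side"):
    c=manip.camera(n); np.savez(n+"9.npz",**c)
    cv2.imwrite(f"pics/{n}9.png",c["img"][:,:,::-1])
    u0,v0=proj(c,[500,52,100]).round().astype(int); k=14; im=c["img"][v0-k:v0+k+1,u0-k:u0+k+1]
    cv2.imwrite(f"pics/lk9_{n}.png",cv2.resize(im[:,:,::-1],None,fx=18,fy=18,interpolation=cv2.INTER_CUBIC)); print(n,u0-k,v0-k)
E
```

```text
t 12.33 pos [ 489.6 -261.2  187.9] rot [-1.566  0.     0.044] F [-0.4  0.2 -0.1] gap 70.5 j1,j6 [-0.56 -0.6 ]
dp [ -1.6  27.7 -44.9] turn [-0.25 -0.36 -0.  ]
top 208 196
side 250 206
```

View pics/top9.png

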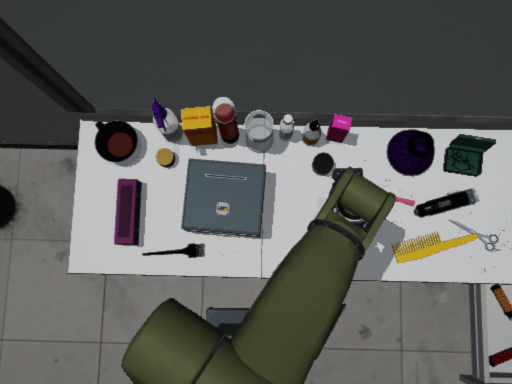

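View pics/side9.png

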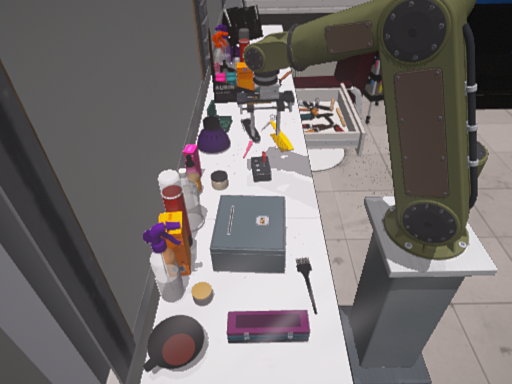

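View pics/lk9_side.png

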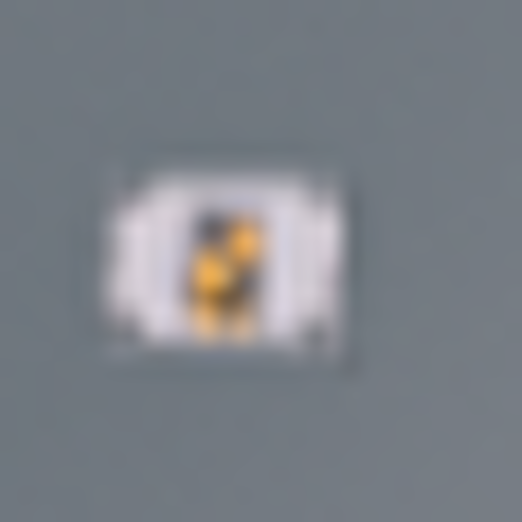

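View pics/lk9_top.png

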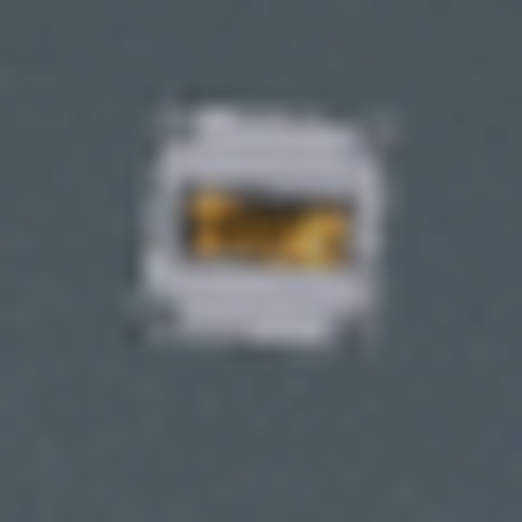

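```bash
python3 - <<'E'
from meas import *
pl=[]
for n in("top9","side9"):
    c=dict(np.load(n+".npz")); r,g,b=masks(c); s=(r+g+b)/3
    u0,v0=proj(c,[500,52,100]).round().astype(int); k=14
    sub=c["img"][v0-k:v0+k+1,u0-k:u0+k+1].astype(np.float32)
    big=cv2.resize(sub,None,fx=8,fy=8,interpolation=cv2.INTER_LINEAR); bg=np.median(sub.reshape(-1,3),0)
    d=np.abs(big-bg).max(2); m=(d>38).astype(np.uint8)
    m=cv2.morphologyEx(m,cv2.MORPH_OPEN,np.ones((3,3)))
    cs,_=cv2.findContours(m,0,1); h=cv2.convexHull(max(cs,key=cv2.contourArea))[:,0].astype(float)
    uv=(h+.5)/8-.5+[u0-k,v0-k]
    P=np.array([ray(c,a,e,100)[:2] for a,e in uv],np.float32); R=cv2.minAreaRect(P)
    M=cv2.moments(P); print(n,desc(R),"centroid",M["m10"]/M["m00"],M["m01"]/M["m00"])
c=dict(np.load("top9.npz")); r,g,b=masks(c)
# box top: sample edges
P=cloud(c)
m=box_roi(((np.abs(P[...,2]-100)<9)),178,272,150,240)
v,u=np.nonzero(m); 
n,l,s_,_=cv2.connectedComponentsWithStats(m.astype(np.uint8)); i=1+np.argmax(s_[1:,4]); v,u=np.nonzero(l==i)
Q=np.array([ray(c,a,e,100)[:2] for a,e in zip(u,v)],np.float32); print("box",desc(cv2.minAreaRect(Q)),len(u))
H=cv2.convexHull(Q); ap=cv2.approxPolyDP(H,12,True)[:,0]; print(ap.round(1).tolist())
# note slot in top view: bright pixels
for n in("top9","side9"):
    c=dict(np.load(n+".npz")); s=c["img"].sum(2)/3
    roi={"top9":(195,255,165,190),"side9":(222,242,198,240)}[n]
    bg=np.median(s[roi[2]:roi[3],roi[0]:roi[1]])
    m=box_roi(np.abs(s-bg)>25,*roi); v,u=np.nonzero(m); Q=np.array([ray(c,a,e,100)[:2] for a,e in zip(u,v)],np.float32); print(n,"slot",desc(cv2.minAreaRect(Q)),Q.mean(0),len(u))
    vx,vy,_,_=cv2.fitLine(Q,cv2.DIST_HUBER,0,.01,.01).ravel(); print(np.arctan2(vy,vx))
E
```

```text
top9 c=(504.0,51.8) 35.9x35.9 ang=-0.053rad -3.1deg centroid 503.86968896874845 51.818044127470664
side9 c=(505.8,53.2) 37.2x36.5 ang=1.545rad 88.5deg centroid 505.5833831859462 53.05656872129314
box c=(538.2,49.7) 219.3x199.8 ang=1.513rad 86.7deg 5508
[[641.5, 153.5], [448.6000061035156, 163.89999389648438], [434.5, -52.29999923706055], [629.0999755859375, -64.30000305175781]]
top9 slot c=(594.0,45.9) 115.9x7.2 ang=1.516rad 86.8deg [594.2806    51.633835] 54
1.51738
side9 slot c=(595.0,46.4) 117.8x7.5 ang=1.506rad 86.3deg [595.55005   51.781616] 42
1.4955326
```

```bash
python3 - <<'E'
from meas import *
cen={}
for n,roi in(("top0",(320,372,195,235)),("side0",(245,280,145,185)),("side9",(245,280,145,185))):
    c=dict(np.load(n+".npz")); r,g,b=masks(c); m=box_roi((r>1.7*g)&(r>70),*roi); v,u=np.nonzero(m); print(n,u.min(),u.max(),v.min(),v.max(),len(u)); cen[n]=(u.mean(),v.mean())
    vx,vy,_,_=cv2.fitLine(np.c_[u,v].astype(np.float32),2,0,.01,.01).ravel(); print(cen[n],vx,vy)
    u0,v0=map(int,cen[n]); im=c["img"][v0-20:v0+20,u0-25:u0+25,::-1]; cv2.imwrite(f"pics/k_{n}.png",cv2.resize(im,None,fx=12,fy=12,interpolation=2))
    for z in (73,80,88): print(z,ray(c,*cen[n],z)[:2].round(1))
# stand from side9
def P(c): return c["K"]@np.c_[c["R"],c["t"]]
a=dict(np.load("top0.npz"));b_=dict(np.load("side9.npz"))
X=cv2.triangulatePoints(P(a),P(b_),np.array(cen["top0"]),np.array(cen["side9"])); print("tri",(X[:3]/X[3]).ravel())
E
```

```text
top0 345 356 214 217 39
(np.float64(350.56410256410254), np.float64(215.69230769230768)) 0.9960571 -0.08871471
73 [ 494.4 -309.2]
80 [ 493.6 -307.9]
88 [ 492.7 -306.5]
side0 245 265 145 161 52
(np.float64(256.21153846153845), np.float64(152.92307692307693)) 0.9009918 0.4338361
73 [ 521.2 -325.7]
80 [ 521.1 -315.3]
88 [ 521.  -303.4]
side9 245 265 145 161 52
(np.float64(256.2692307692308), np.float64(153.15384615384616)) 0.8947249 0.4466177
73 [ 521.  -324.2]
80 [ 520.9 -313.8]
88 [ 520.8 -301.9]
tri [ 503.82313599 -309.20056944   79.90176842]
```

View pics/k_side0.png

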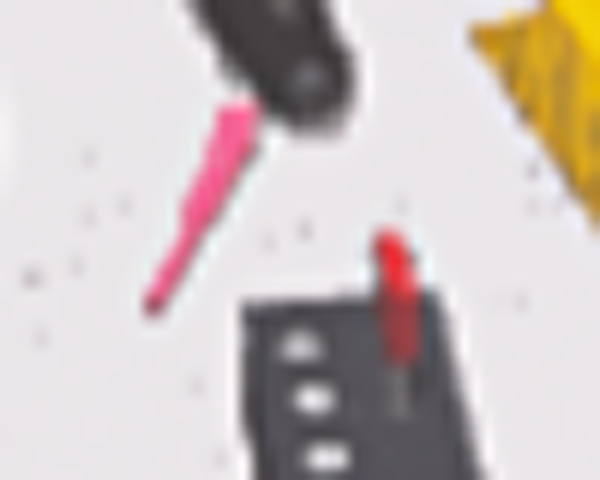

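```bash
python3 - <<'E'
from meas import *
cen={}
for n,roi in(("top0",(320,372,195,235)),("side9",(260,272,148,166))):
    c=dict(np.load(n+".npz")); r,g,b=masks(c); m=box_roi((r>1.5*g)&(r>70),*roi); v,u=np.nonzero(m); print(n,u.min(),u.max(),v.min(),v.max(),len(u)); cen[n]=(u.mean(),v.mean())
    for z in (58,73,88): print(z,ray(c,*cen[n],z)[:2].round(1))
    if n=="side9":
        for row in range(150,166): 
            uu=u[v==row]; 
            if len(uu): print(row,uu.mean(),len(uu),r[row,uu[0]], ray(c,uu.mean(),row,88)[:2].round(1),ray(c,uu.mean(),row,58)[:2].round(1))
        for row in range(158,166): print(row,[tuple(c["img"][row,q]) for q in range(260,269)]) if 0 else None
def P(c): return c["K"]@np.c_[c["R"],c["t"]]
a=dict(np.load("top0.npz"));b_=dict(np.load("side9.npz"))
X=cv2.triangulatePoints(P(a),P(b_),np.array(cen["top0"]),np.array(cen["side9"])); print("tri",(X[:3]/X[3]).ravel())
# stand top outline side view & holes
for n,roi in(("side9",(248,275,155,185)),("top0",(320,372,195,235))):
    c=dict(np.load(n+".npz")); r,g,b=masks(c); s=r+g+b
    m=box_roi((s<330)&(r<1.5*g),*roi); v,u=np.nonzero(m); Q=np.array([ray(c,p,q,40)[:2] for p,q in zip(u,v)],np.float32); print(n,"stand",desc(cv2.minAreaRect(Q)))
    print(cv2.approxPolyDP(cv2.convexHull(Q),6,True)[:,0].round(0).tolist())
E
```

```text
top0 345 356 214 217 39
58 [ 496.2 -311.8]
73 [ 494.4 -309.2]
88 [ 492.7 -306.5]
side9 262 265 152 161 30
58 [ 493.4 -322.6]
73 [ 493.8 -300.8]
88 [ 494.1 -279. ]
152 263.0 3 149 [ 496.4 -308.5] [ 495.8 -353.4]
153 263.5 2 192 [ 494.8 -302. ] [ 494.1 -346.6]
154 264.0 3 228 [ 493.1 -295.6] [ 492.4 -339.9]
155 264.0 3 192 [ 493.2 -289.3] [ 492.5 -333.3]
156 264.0 3 151 [ 493.3 -283. ] [ 492.6 -326.7]
157 263.5 4 94 [ 495.2 -276.8] [ 494.6 -320.3]
158 264.0 3 134 [ 493.6 -270.5] [ 492.9 -313.8]
159 264.0 3 133 [ 493.7 -264.4] [ 493.  -307.4]
160 264.0 3 123 [ 493.9 -258.3] [ 493.2 -301. ]
161 264.0 3 112 [ 494.  -252.2] [ 493.3 -294.7]
tri [ 494.61832658 -310.19033029   66.77548266]
side9 stand c=(507.2,-280.7) 156.1x66.8 ang=-1.466rad -84.0deg
[[500.0, -360.0], [542.0, -341.0], [530.0, -201.0], [474.0, -211.0], [481.0, -346.0]]
top0 stand c=(501.6,-302.7) 113.8x69.7 ang=-1.463rad -83.8deg
[[539.0, -351.0], [528.0, -247.0], [467.0, -250.0], [475.0, -359.0]]
```

```bash
python3 - <<'E'
from meas import *
for n in("top0","side9"):
    c=dict(np.load(n+".npz"))
    for nm,X in(("top far",[494,-324,88]),("top near",[494,-290,88]),("bot near",[494,-290,58]),("stand near edge top",[490,-252,40]),("slot",[490,-304,40]),("worktop pt",[494,-307,0])): print(n,nm,proj(c,X).round(1))
c=dict(np.load("side9.npz"))
im=c["img"][140:190,235:295,::-1].copy()
im=cv2.resize(im,None,fx=12,fy=12,interpolation=2); cv2.imwrite("pics/k9.png",im)
c=dict(np.load("side9.npz")); P=cloud(c)
for v in range(150,182,2): print(v,P[v,264].round(0),P[v,258].round(0))
E
```

```text
top0 top far [356.9 215.4]
top0 top near [344.7 215.1]
top0 bot near [342.9 216.3]
top0 stand near edge top [328.7 218. ]
top0 slot [346.7 218.5]
top0 worktop pt [345.5 218.6]
side9 top far [263.6 149.6]
side9 top near [263.8 154.9]
side9 bot near [263.8 161.8]
side9 stand near edge top [265.2 172. ]
side9 slot [264.9 163.5]
side9 worktop pt [263.8 171.7]
150 [ 490. -460.   -3.] [ 515. -463.   -5.]
152 [ 493. -313.   85.] [ 515. -445.   -3.]
154 [ 493. -301.   84.] [ 515. -433.   -4.]
156 [ 493. -289.   84.] [ 515. -418.   -4.]
158 [ 493. -289.   75.] [ 515. -340.   40.]
160 [ 493. -287.   68.] [ 515. -334.   36.]
162 [ 493. -289.   57.] [ 515. -317.   38.]
164 [ 493. -301.   40.] [ 515. -307.   36.]
166 [ 493. -300.   32.] [ 515. -290.   39.]
168 [ 494. -278.   38.] [ 516. -279.   38.]
170 [ 494. -266.   39.] [ 516. -282.   27.]
172 [ 494. -256.   37.] [ 516. -260.   35.]
174 [ 494. -251.   32.] [ 516. -252.   32.]
176 [ 494. -252.   22.] [ 516. -253.   22.]
178 [ 494. -254.   11.] [ 516. -252.   14.]
180 [ 494. -252.    3.] [ 516. -248.    8.]
```

View pics/k9.png

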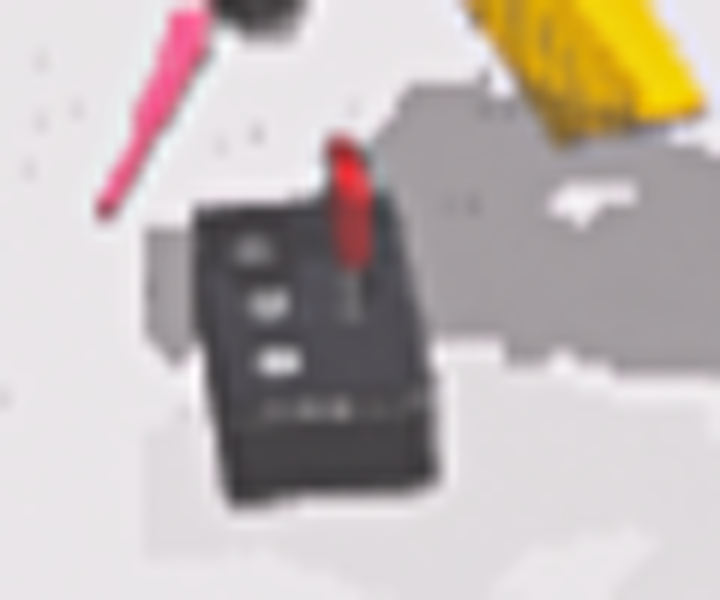

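>>> servo_tool(commands=[{"dp": [0,10,-15],"turn": [0,-1,0]},{"dp": [1,40,-40],"turn": [0,-3.5,0]},{"dp": [2,70,-45],"turn": [0,-3.5,0]},{"dp": [2,80,-45],"turn": [0,-3.5,0]},{"dp": [2,80,-45],"turn": [0,-3.5,0]}], grip=-0.1)

```text
clock: 12.85
eef_pos: [492.0, -305.2, 103.8]
eef_rot: [-1.562, 0.005, 0.105]
wrist_force: [-0.7, 0.6, -0.6]
finger_gap: 51.4
```

```bash
python3 go.py 493.5 -306 54 0.105;  python3 - <<'E'
from cell import manip; import cv2,numpy as np
c=manip.camera("side"); im=c["img"][:,:,::-1]; cv2.imwrite("pics/k10.png",cv2.resize(im[110:190,225:305],None,fx=7,fy=7,interpolation=2))
E
```

```text
t 12.85 pos [ 492.  -305.2  103.8] rot [-1.562  0.005  0.105] F [-0.7  0.6 -0.6] gap 51.4 j1,j6 [-0.62 -0.73]
dp [ 1.7 49.8 -1.4] turn [-0.51 -0.   -0.3 ]
```

View pics/k10.png

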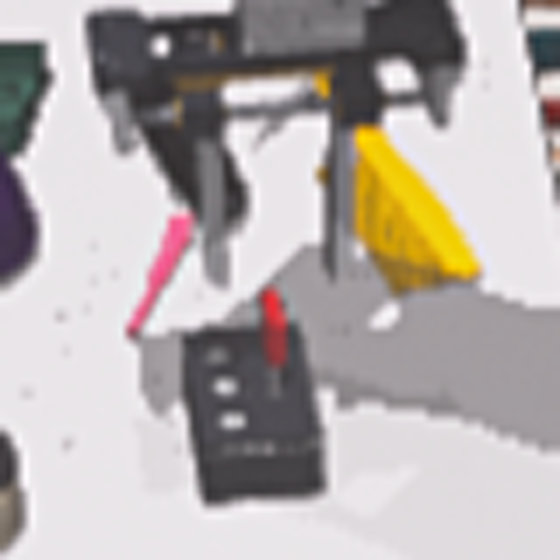

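>>> servo_tool(commands=[{"dp": [1.5,18,-1],"turn": [-0.5,0,-0.3]},{"dp": [1.5,34,-1.4],"turn": [-0.5,0,-0.3]},{"dp": [1.5,44,-1.4],"turn": [-0.5,0,-0.3]},{"dp": [1.5,48,-1.4],"turn": [-0.5,0,-0.3]},{"dp": [1.5,48,-1.4],"turn": [-0.5,0,-0.3]}])

```text
clock: 13.32
eef_pos: [494.7, -306.1, 58.7]
eef_rot: [-1.573, -0.003, 0.106]
wrist_force: [0.6, -0.7, -0.4]
finger_gap: 51.7
```

```bash
python3 go.py 493.5 -306 54 0.105;  python3 - <<'E'
from cell import manip; import cv2,numpy as np
c=manip.camera("side"); im=c["img"][:,:,::-1]; cv2.imwrite("pics/k11.png",cv2.resize(im[130:180,235:295],None,fx=12,fy=12,interpolation=2))
E
```

```text
t 13.32 pos [ 494.7 -306.1   58.7] rot [-1.573 -0.003  0.106] F [ 0.6 -0.7 -0.4] gap 51.7 j1,j6 [-0.62 -0.72]
dp [-1.2  4.7  0.2] turn [0.13 0.05 0.16]
```

View pics/k11.png

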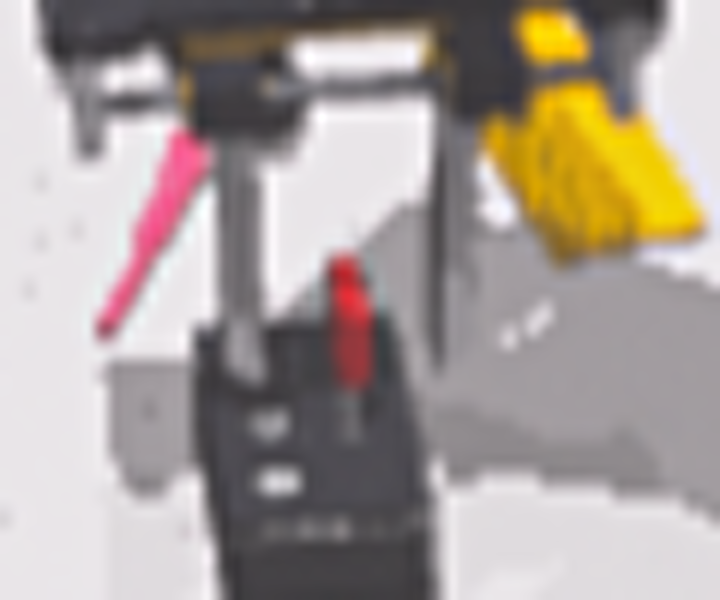

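>>> servo_tool(commands=[{"dp": [-1.7,3,0],"turn": [0.1,0,0.2]},{"dp": [-1.7,4.5,0],"turn": [0.1,0,0.2]},{"dp": [-1.7,4.5,0],"turn": [0.1,0,0.2]}])

```text
clock: 13.62
eef_pos: [493.3, -306.6, 55.1]
eef_rot: [-1.572, -0.0, 0.106]
wrist_force: [-0.7, -0.2, -0.2]
finger_gap: 51.6
```

>>> servo_tool(commands=[{"dp": [0,0,0],"turn": [0,0,0]},{"dp": [0,0,0],"turn": [0,0,0]},{"dp": [0,0,0],"turn": [0,0,0]},{"dp": [0,0,0],"turn": [0,0,0]},{"dp": [0,0,0],"turn": [0,0,0]}], grip=1, force=40)

```text
clock: 14.03
eef_pos: [493.3, -306.7, 55.1]
eef_rot: [-1.572, -0.0, 0.106]
wrist_force: [-0.0, -0.5, 0.4]
finger_gap: 21.6
```

>>> servo_tool(commands=[{"dp": [0,0,0],"turn": [0,0,0]}])

```text
clock: 14.12
eef_pos: [493.3, -306.7, 55.1]
eef_rot: [-1.572, -0.0, 0.106]
wrist_force: [-0.2, 0.1, 0.8]
finger_gap: 15.4
```

```bash
python3 go.py 493.5 -306 120 0.105
```

```text
t 14.12 pos [ 493.3 -306.7   55.1] rot [-1.572 -0.     0.106] F [-0.2  0.1  0.8] gap 15.4 j1,j6 [-0.62 -0.72]
dp [  0.3 -64.9   0.6] turn [0.08 0.04 0.02]
```

Still closing.

>>> servo_tool(commands=[{"dp": [0,0,0],"turn": [0,0,0]},{"dp": [0,0,0],"turn": [0,0,0]},{"dp": [0,0,0],"turn": [0,0,0]}])

```text
clock: 14.37
eef_pos: [493.5, -306.7, 55.1]
eef_rot: [-1.572, -0.001, 0.106]
wrist_force: [1.7, 0.7, -0.6]
finger_gap: 9.6
```

>>> servo_tool(commands=[{"dp": [0,-10,0],"turn": [0,0,0]},{"dp": [0,-20,0],"turn": [0,0,0]},{"dp": [0,-35,0],"turn": [0,0,0]},{"dp": [0,-60,0],"turn": [0,0,0]},{"dp": [0,-90,0],"turn": [0,0,0]}])

```text
clock: 14.78
eef_pos: [492.6, -306.1, 145.3]
eef_rot: [-1.571, 0.002, 0.106]
wrist_force: [0.0, -0.2, -1.1]
finger_gap: 9.7
```

```bash
python3 go.py 504.5 52.4 150 -0.056;  python3 - <<'E'
from cell import manip; import cv2,numpy as np
c=manip.camera("side"); im=c["img"][:,:,::-1]; cv2.imwrite("pics/k12.png",cv2.resize(im[90:180,220:310],None,fx=7,fy=6.5,interpolation=2))
E
```

```text
t 14.78 pos [ 492.6 -306.1  145.3] rot [-1.571  0.002  0.106] F [ 0.  -0.2 -1.1] gap 9.7 j1,j6 [-0.62 -0.72]
dp [ 49.7  -4.7 355.3] turn [-0.    9.26 -0.1 ]
```

View pics/k12.png

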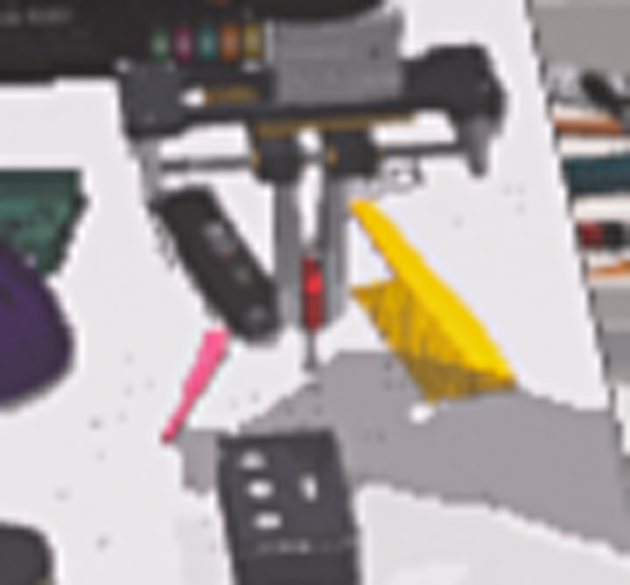

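>>> servo_tool(commands=[{"dp": [4,-20,30],"turn": [0,-6,0]},{"dp": [8,-35,63],"turn": [0,-13,0]},{"dp": [12,-50,97],"turn": [0,-20,0]},{"dp": [16,-60,131],"turn": [0,-27,0]},{"dp": [21,-70,165],"turn": [0,-34,0]}])

```text
clock: 15.25
eef_pos: [497.3, -139.6, 223.0]
eef_rot: [-1.58, -0.001, 0.705]
wrist_force: [0.9, 0.7, -1.0]
finger_gap: 10.1
```

```bash
python3 go.py 505 250 300 1.571
```

```text
t 15.25 pos [ 497.3 -139.6  223. ] rot [-1.58e+00 -1.00e-03  7.05e-01] F [ 0.9  0.7 -1. ] gap 10.1 j1,j6 [-0.34 -1.05]
dp [258.3 -79.3 291.1] turn [  0.52 -49.64  -0.15]
```

>>> servo_tool(commands=[{"dp": [25,-8,28],"turn": [0,-7,0]},{"dp": [51,-16,57],"turn": [0,-14,0]},{"dp": [77,-24,86],"turn": [0,-21,0]},{"dp": [103,-32,115],"turn": [0,-28,0]},{"dp": [129,-40,145],"turn": [0,-35,0]}])

```text
clock: 15.67
eef_pos: [500.9, 56.4, 262.8]
eef_rot: [-1.58, 0.004, 1.321]
wrist_force: [0.9, -0.7, -0.7]
finger_gap: 9.8
```

```bash
python3 go.py 505 250 300 1.571
```

```text
t 15.67 pos [500.9  56.4 262.8] rot [-1.58   0.004  1.321] F [ 0.9 -0.7 -0.7] gap 9.8 j1,j6 [ 0.04 -1.28]
dp [188.5 -38.4  43.5] turn [  0.47 -14.31  -0.31]
```

>>> servo_tool(commands=[{"dp": [38,-8,9],"turn": [0.4,-5,-0.3]},{"dp": [75,-15,17],"turn": [0.4,-10,-0.3]},{"dp": [113,-25,26],"turn": [0.4,-14.3,-0.3]},{"dp": [130,-32,32],"turn": [0.4,-14.3,-0.3]},{"dp": [140,-38,35],"turn": [0.4,-14.3,-0.3]}])

```text
clock: 16.08
eef_pos: [500.7, 203.1, 300.7]
eef_rot: [-1.572, 0.0, 1.573]
wrist_force: [0.4, -0.7, -0.1]
finger_gap: 9.5
```

>>> servo_tool(commands=[{"dp": [0,0,0],"turn": [0,0,0]},{"dp": [0,0,0],"turn": [0,0,0]}])

```text
clock: 16.25
eef_pos: [500.7, 202.7, 300.9]
eef_rot: [-1.573, 0.0, 1.573]
wrist_force: [-1.2, -0.0, -0.3]
finger_gap: 9.7
```

```bash
python3 go.py 504.5 52.4 150 -0.056;  python3 - <<'E'
from h import *
from cell import manip; import cv2,numpy as np
s=manip.read_state(); c=manip.camera("side"); np.savez("side12.npz",**c,pos=s["eef_pos"],rot=s["eef_rot"]); im=c["img"][:,:,::-1]
u,v=proj(c,s["eef_pos"]).astype(int); print(u,v,s["eef_pos"])
cv2.imwrite("pics/k13.png",cv2.resize(im[v-45:v+45,u-45:u+45],None,fx=6.5,fy=6.5,interpolation=2))
E
```

```text
t 16.25 pos [500.7 202.7 300.9] rot [-1.573  0.     1.573] F [-1.2 -0.  -0.3] gap 9.7 j1,j6 [ 0.32 -1.26]
dp [-150.3  151.    -3.2] turn [1.000e-01 9.336e+01 7.000e-02]
264 202 [500.65377879 202.73006893 300.9194769 ]
```

View pics/k13.png

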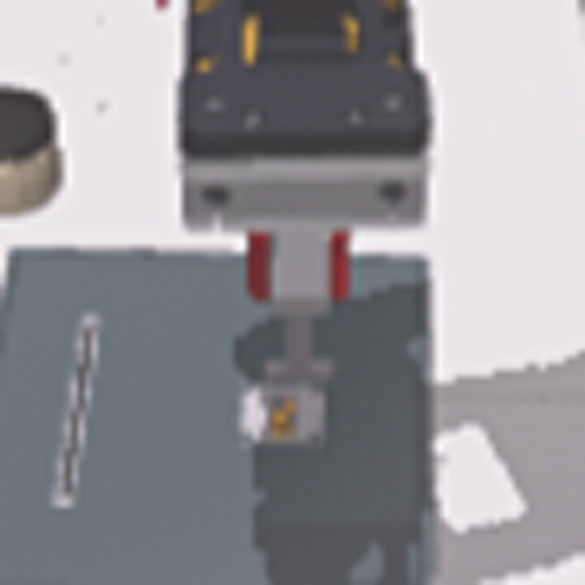

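```bash
python3 - <<'E'
from h import *
c=dict(np.load("side12.npz")); im=c["img"].astype(int); u,v=proj(c,c["pos"]).astype(int)
for row in range(192,218):
    print(row," ".join("%3d/%3d"%(im[row,q,0],im[row,q,1]) for q in range(255,274)))
E
```

```text
192 178/174 171/166 140/120 147/120 148/123 138/126 139/137 147/145 147/144 147/143 147/144 147/144 146/144 148/146 151/145 140/111 139/106 151/121 192/184
193 230/227 217/210 130/ 78 135/ 49 135/ 57 118/ 83 124/122 146/143 145/142 145/141 145/142 145/141 146/143 151/147 160/143 138/ 64 133/ 51 150/105 220/208
194 244/242 238/236 123/ 82 115/ 38 119/ 51 107/ 79 123/123 146/143 147/143 145/141 145/141 145/142 145/142 145/140 138/113 118/ 49 117/ 47 155/119 233/227
195 220/216 206/204 115/ 75 111/ 42 112/ 50 104/ 79 125/124 146/144 146/142 145/141 145/142 145/142 146/143 145/140 136/111 115/ 52 119/ 51 158/121 222/221
196 122/131 120/124 104/ 53 113/ 46 111/ 51 105/ 83 133/132 147/144 146/143 145/142 146/142 146/142 146/143 145/141 136/112 118/ 53 128/ 46 132/ 82 137/145
197 106/117 106/110 106/ 52 114/ 47 111/ 51 110/ 89 146/145 148/145 146/143 145/142 145/142 145/141 145/142 145/141 136/111 122/ 54 141/ 46 129/ 70 104/114
198 109/119 109/112 108/ 55 114/ 47 112/ 54 115/ 92 146/145 147/143 145/141 145/141 145/141 145/142 146/143 145/141 136/112 122/ 54 142/ 47 130/ 73 108/120
199 110/
[... 2255 characters left out ...]
/ 99 103/ 99 109/104 119/114 119/116 114/111  94/ 95  84/ 87  83/ 86  83/ 86
214 105/114  92/ 97  78/ 82  76/ 80  87/ 87 111/107 107/104 105/101 102/ 99 102/ 98 102/ 99 103/100 107/104 109/105 106/102  89/ 89  82/ 85  82/ 86  83/ 86
215 112/120 113/120  92/ 97  87/ 90  93/ 93 105/101  98/ 95  98/ 95  98/ 96 100/ 98 103/102 103/101  98/ 96 100/ 97  93/ 92  86/ 88  81/ 85  83/ 86  83/ 87
216 111/119 124/128 123/124 136/134 120/117 118/115 111/109 111/108 113/110 115/112 119/117 116/114  99/ 98  94/ 95  80/ 84  82/ 85  83/ 87  83/ 87  83/ 87
217 112/118 141/140 175/170 186/181 138/134 127/123 119/116 121/117 126/120 127/122 136/131 133/129 118/115 112/110  81/ 84  81/ 85  83/ 87  84/ 88  84/ 87
```

```bash
python3 - <<'E'
from h import *
c=dict(np.load("side12.npz")); p=c["pos"]
for dz in (0,9,19): print(dz,proj(c,p+[0,5,dz]))
# wings: tip at 34mm below tcp
print(proj(c,p+[0,2.5,-34]),proj(c,p+[0,2.5,-28]))
E
```

```text
0 [264.70323224 203.75671346]
9 [264.68351458 200.61175577]
19 [264.66124906 197.06041708]
[264.75001267 214.43440213] [264.73752992 212.45928093]
```

>>> servo_tool(commands=[{"dp": [-30,0,0],"turn": [0,7,0]},{"dp": [-65,10,0],"turn": [0,14,0]},{"dp": [-100,20,-1],"turn": [0,21,0]},{"dp": [-130,40,-2],"turn": [0,28,0]},{"dp": [-150,60,-4],"turn": [0,35,0]}])

```text
clock: 16.72
eef_pos: [504.6, 48.2, 240.2]
eef_rot: [-1.573, -0.0, 0.952]
wrist_force: [0.8, 0.1, -0.0]
finger_gap: 9.6
```

```bash
python3 go.py 505 51.3 170 -0.056
```

```text
t 16.72 pos [504.6  48.2 240.2] rot [-1.573 -0.     0.952] F [ 0.8  0.1 -0. ] gap 9.6 j1,j6 [ 0.02 -0.93]
dp [ 2.8 70.2  1.6] turn [ 0.12 57.76  0.09]
```

>>> servo_tool(commands=[{"dp": [2.8,10,1.6],"turn": [0,7,0]},{"dp": [2.8,25,1.6],"turn": [0,14,0]},{"dp": [2.8,40,1.6],"turn": [0,21,0]},{"dp": [2.8,52,1.6],"turn": [0,28,0]},{"dp": [2.8,60,1.6],"turn": [0,35,0]}])

```text
clock: 17.13
eef_pos: [504.2, 49.6, 178.6]
eef_rot: [-1.572, 0.0, 0.333]
wrist_force: [0.4, 1.2, -0.3]
finger_gap: 9.6
```

```bash
python3 go.py 505 51.3 155 -0.056
```

```text
t 17.13 pos [504.2  49.6 178.6] rot [-1.572  0.     0.333] F [ 0.4  1.2 -0.3] gap 9.6 j1,j6 [ 0.03 -0.31]
dp [ 1.3 23.6  1.3] turn [ 0.08 22.27  0.  ]
```

>>> servo_tool(commands=[{"dp": [1.3,6,1.3],"turn": [0,7,0]},{"dp": [1.3,14,1.3],"turn": [0,14,0]},{"dp": [1.3,20,1.3],"turn": [0,21,0]},{"dp": [1.3,23,1.3],"turn": [0,22.3,0]},{"dp": [1.3,23,1.3],"turn": [0,22.3,0]}])

```text
clock: 17.55
eef_pos: [504.5, 50.1, 154.8]
eef_rot: [-1.572, 0.001, -0.056]
wrist_force: [-0.3, -0.1, -0.2]
finger_gap: 9.9
```

```bash
python3 go.py 505 51.3 155 -0.056; python3 - <<'E'
from h import *
from cell import manip; import cv2,numpy as np
s=manip.read_state(); c=manip.camera("side"); np.savez("side13.npz",**c,pos=s["eef_pos"],rot=s["eef_rot"]); im=c["img"][:,:,::-1]
u,v=proj(c,s["eef_pos"]).astype(int); print(u,v,s["eef_pos"])
cv2.imwrite("pics/k14.png",cv2.resize(im[v-25:v+35,u-30:u+30],None,fx=10,fy=10,interpolation=2))
E
```

```text
t 17.55 pos [504.5  50.1 154.8] rot [-1.572e+00  1.000e-03 -5.600e-02] F [-0.3 -0.1 -0.2] gap 9.9 j1,j6 [0.03 0.08]
dp [ 0.4 -0.2  1.2] turn [ 0.09 -0.02 -0.06]
262 204 [504.51244117  50.12833658 154.84885861]
```

View pics/k14.png

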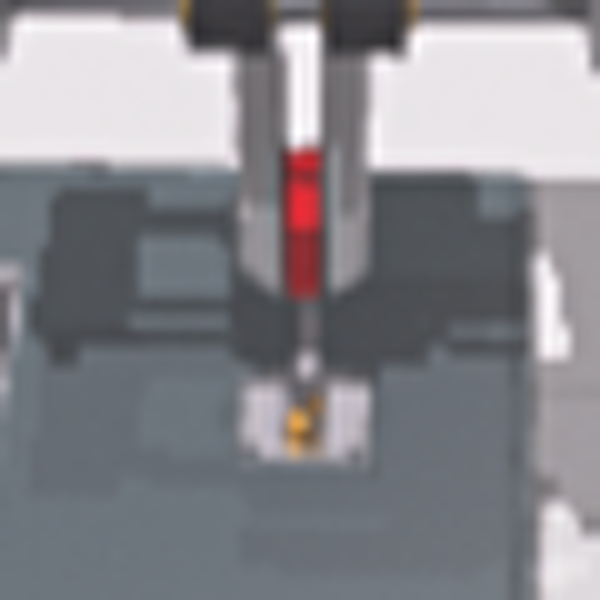

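>>> servo_tool(commands=[{"dp": [0.4,6,1.2],"turn": [0,0,0]},{"dp": [0.4,12,1.2],"turn": [0,0,0]},{"dp": [0.4,15,1.2],"turn": [0,0,0]},{"dp": [0.4,16,1.2],"turn": [0,0,0]},{"dp": [0.4,16,1.2],"turn": [0,0,0]}], force=60)

```text
clock: 18.02
eef_pos: [505.1, 51.5, 139.0]
eef_rot: [-1.572, 0.001, -0.053]
wrist_force: [-1.0, -0.1, -1.1]
finger_gap: 9.6
```

```bash
python3 go.py 505 51.3 133 -0.056; python3 - <<'E'
from h import *
from cell import manip; import cv2,numpy as np
s=manip.read_state(); c=manip.camera("side"); np.savez("side14.npz",**c,pos=s["eef_pos"],rot=s["eef_rot"]); im=c["img"][:,:,::-1]
u,v=proj(c,s["eef_pos"]).astype(int); print(u,v,s["eef_pos"])
cv2.imwrite("pics/k15.png",cv2.resize(im[v-15:v+25,u-20:u+20],None,fx=15,fy=15,interpolation=2))
E
```

```text
t 18.02 pos [505.1  51.5 139. ] rot [-1.572e+00  1.000e-03 -5.300e-02] F [-1.  -0.1 -1.1] gap 9.6 j1,j6 [0.03 0.08]
dp [-0.1  6.  -0.2] turn [ 0.09  0.15 -0.05]
262 209 [505.09663023  51.54824059 139.04222192]
```

View pics/k15.png

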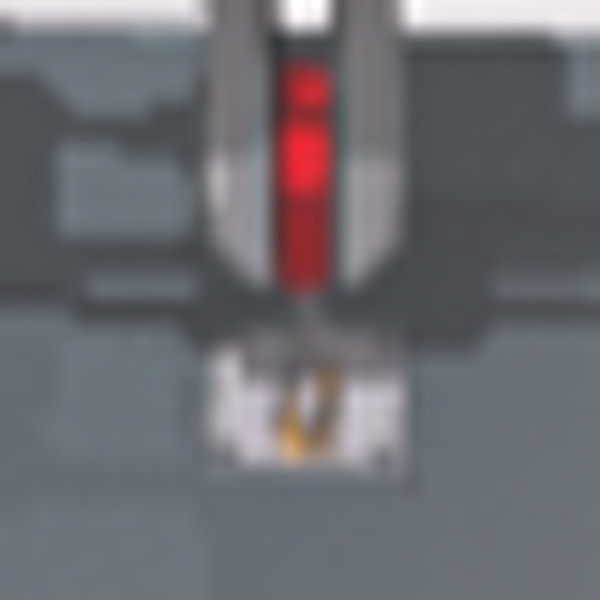

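>>> servo_tool(commands=[{"dp": [0,2,0],"turn": [0,0,0]},{"dp": [0,4,0],"turn": [0,0,0]},{"dp": [0,4,0],"turn": [0,0,0]}])

```text
clock: 18.32
eef_pos: [505.1, 51.6, 135.0]
eef_rot: [-1.572, 0.001, -0.053]
wrist_force: [0.6, 0.4, -0.7]
finger_gap: 10.1
```

>>> servo_tool(commands=[{"dp": [0,1,0],"turn": [0,0,0]},{"dp": [0,2,0],"turn": [0,0,0]},{"dp": [0,2,0],"turn": [0,0,0]}])

```text
clock: 18.57
eef_pos: [505.0, 51.6, 132.8]
eef_rot: [-1.572, 0.001, -0.053]
wrist_force: [0.1, 1.1, -1.3]
finger_gap: 9.6
```

>>> servo_tool(commands=[{"dp": [0,1,0],"turn": [0,0,0]},{"dp": [0,2,0],"turn": [0,0,0]},{"dp": [0,2,0],"turn": [0,0,0]}])

```text
clock: 18.82
eef_pos: [505.3, 51.6, 131.3]
eef_rot: [-1.572, 0.0, -0.053]
wrist_force: [-0.9, 0.2, 6.2]
finger_gap: 9.5
```

>>> servo_tool(commands=[{"dp": [0,1,0],"turn": [0,0,0]},{"dp": [0,2,0],"turn": [0,0,0]},{"dp": [0,2,0],"turn": [0,0,0]}])

```text
clock: 19.07
eef_pos: [506.2, 51.5, 130.6]
eef_rot: [-1.572, -0.003, -0.053]
wrist_force: [-0.9, -0.6, 11.4]
finger_gap: 9.4
```

>>> servo_tool(commands=[{"dp": [0,0.5,0],"turn": [0,-4,0]},{"dp": [0,1,0],"turn": [0,-8,0]},{"dp": [0,1.5,0],"turn": [0,-12,0]},{"dp": [0,2,0],"turn": [0,-12,0]}])

```text
clock: 19.4
eef_pos: [505.7, 51.5, 128.9]
eef_rot: [-1.573, -0.001, 0.161]
wrist_force: [-4.2, -0.2, 4.4]
finger_gap: 9.7
```

```bash
python3 go.py 505 51.3 133 -0.056; python3 -c "
from cell import manip;print(manip.read_state()['moment'])"
```

```text
t 19.4 pos [505.7  51.5 128.9] rot [-1.573e+00 -1.000e-03  1.610e-01] F [-4.2 -0.2  4.4] gap 9.7 j1,j6 [ 0.03 -0.13]
dp [-0.7 -4.1 -0.1] turn [ 0.1  12.41  0.08]
[-0.10907485  0.96878918  0.00623553]
```

>>> servo_tool(commands=[{"dp": [-0.6,1,0],"turn": [0,0,0]},{"dp": [-0.6,2,0],"turn": [0,0,0]},{"dp": [-0.6,2.5,0],"turn": [0,0,0]},{"dp": [-0.6,2.5,0],"turn": [0,0,0]}])

```text
clock: 19.73
eef_pos: [505.2, 51.4, 126.3]
eef_rot: [-1.573, -0.001, 0.16]
wrist_force: [0.9, 0.3, 0.5]
finger_gap: 9.2
```

```bash
python3 go.py 505 51.3 133 -0.056; python3 -c "
from cell import manip;print(manip.read_state()['moment'])"
```

```text
t 19.73 pos [505.2  51.4 126.3] rot [-1.573e+00 -1.000e-03  1.600e-01] F [0.9 0.3 0.5] gap 9.2 j1,j6 [ 0.03 -0.13]
dp [-0.2 -6.7 -0.1] turn [ 0.1  12.4   0.09]
[ 0.04692818 -0.28805832  0.06070588]
```

>>> servo_tool(commands=[{"dp": [-0.1,1,0],"turn": [0,0,0]},{"dp": [-0.1,2,0],"turn": [0,0,0]},{"dp": [-0.1,3,0],"turn": [0,0,0]},{"dp": [-0.1,3,0],"turn": [0,0,0]}])

```text
clock: 20.07
eef_pos: [505.6, 51.4, 125.1]
eef_rot: [-1.573, -0.003, 0.16]
wrist_force: [-7.2, -0.5, 22.4]
finger_gap: 9.6
```

>>> servo_tool(commands=[{"dp": [-0.4,-1,0],"turn": [0,6,0]},{"dp": [-0.4,-0.5,0],"turn": [0,12,0]},{"dp": [-0.4,0,0],"turn": [0,18,0]},{"dp": [-0.4,0.5,0],"turn": [0,24,0]},{"dp": [-0.4,1.5,0],"turn": [0,24,0]}])

```text
clock: 20.48
eef_pos: [505.4, 51.3, 123.9]
eef_rot: [-1.571, -0.004, -0.264]
wrist_force: [-2.1, 0.6, 3.4]
finger_gap: 9.7
```

```bash
python3 go.py 505 51.3 109 -0.056; python3 -c "
from cell import manip;print(manip.read_state()['moment'])"
```

```text
t 20.48 pos [505.4  51.3 123.9] rot [-1.571 -0.004 -0.264] F [-2.1  0.6  3.4] gap 9.7 j1,j6 [0.03 0.29]
dp [-0.4 14.8 -0.1] turn [  0.05 -11.91   0.24]
[0.05574597 0.3927778  0.02731728]
```

>>> servo_tool(commands=[{"dp": [-0.3,1,0],"turn": [0,0,0.2]},{"dp": [-0.3,2,0],"turn": [0,0,0.2]},{"dp": [-0.3,3,0],"turn": [0,0,0.2]},{"dp": [-0.3,3,0],"turn": [0,0,0.2]}])

```text
clock: 20.82
eef_pos: [504.9, 51.4, 120.1]
eef_rot: [-1.572, -0.0, -0.262]
wrist_force: [1.8, -0.1, -7.4]
finger_gap: 9.5
```

>>> servo_tool(commands=[{"dp": [0,1,0],"turn": [0,0,0]},{"dp": [0,2,0],"turn": [0,0,0]},{"dp": [0,2,0],"turn": [0,0,0]}])

```text
clock: 21.07
eef_pos: [504.9, 51.4, 117.9]
eef_rot: [-1.572, -0.0, -0.261]
wrist_force: [1.9, -0.4, -1.8]
finger_gap: 9.6
```

```bash
python3 go.py 505 51.3 109 -0.056; python3 -c "
from cell import manip;print(manip.read_state()['moment'])"
```

```text
t 21.07 pos [504.9  51.4 117.9] rot [-1.572 -0.    -0.261] F [ 1.9 -0.4 -1.8] gap 9.6 j1,j6 [0.03 0.29]
dp [ 0.1  8.9 -0. ] turn [  0.05 -11.77  -0.  ]
[-0.0845743  -0.51656053  0.03495253]
```

>>> servo_tool(commands=[{"dp": [0,0,0],"turn": [0,-6,0]},{"dp": [0,0,0],"turn": [0,-11.8,0]},{"dp": [0,2,0],"turn": [0,-11.8,0]},{"dp": [0,4,0],"turn": [0,-11.8,0]},{"dp": [0,5,0],"turn": [0,-11.8,0]}])

```text
clock: 21.48
eef_pos: [504.6, 51.4, 112.4]
eef_rot: [-1.572, 0.001, -0.059]
wrist_force: [0.2, -0.7, -0.8]
finger_gap: 9.5
```

>>> servo_tool(commands=[{"dp": [0,1.5,0],"turn": [0,0,0]},{"dp": [0,3,0],"turn": [0,0,0]},{"dp": [0,3.5,0],"turn": [0,0,0]}])

```text
clock: 21.73
eef_pos: [504.6, 51.4, 109.0]
eef_rot: [-1.572, 0.001, -0.06]
wrist_force: [-3.5, 0.3, 7.9]
finger_gap: 9.3
```

```bash
python3 go.py 505 51.3 109 -0.056; python3 -c "
from cell import manip;print(manip.read_state()['moment'])"
```

```text
t 21.73 pos [504.6  51.4 109. ] rot [-1.572e+00  1.000e-03 -6.000e-02] F [-3.5  0.3  7.9] gap 9.3 j1,j6 [0.03 0.09]
dp [ 0.4 -0.  -0. ] turn [ 0.05 -0.21 -0.06]
[-0.08219268  0.59656569 -0.00504348]
```

>>> servo_tool(commands=[{"dp": [-0.3,1,0],"turn": [0,0,0]},{"dp": [-0.3,1,0],"turn": [0,0,0]},{"dp": [-0.3,1,0],"turn": [0,0,0]}])

```text
clock: 21.98
eef_pos: [504.6, 51.4, 108.9]
eef_rot: [-1.572, 0.0, -0.061]
wrist_force: [-3.9, -0.5, 11.9]
finger_gap: 9.5
```

```bash
python3 go.py 505 51.3 109 -0.056; python3 - <<'E'
from h import *
from cell import manip; import cv2,numpy as np
s=manip.read_state(); c=manip.camera("side"); im=c["img"][:,:,::-1]
u,v=proj(c,s["eef_pos"]).astype(int); print(u,v,s["moment"])
cv2.imwrite("pics/k16.png",cv2.resize(im[v-25:v+35,u-30:u+30],None,fx=10,fy=10,interpolation=2))
E
```

```text
t 21.98 pos [504.6  51.4 108.9] rot [-1.572  0.    -0.061] F [-3.9 -0.5 11.9] gap 9.5 j1,j6 [0.03 0.09]
dp [ 0.4 -0.1 -0.1] turn [ 0.05 -0.26 -0.  ]
262 217 [-0.07804448  0.80263614  0.0043885 ]
```

View pics/k16.png

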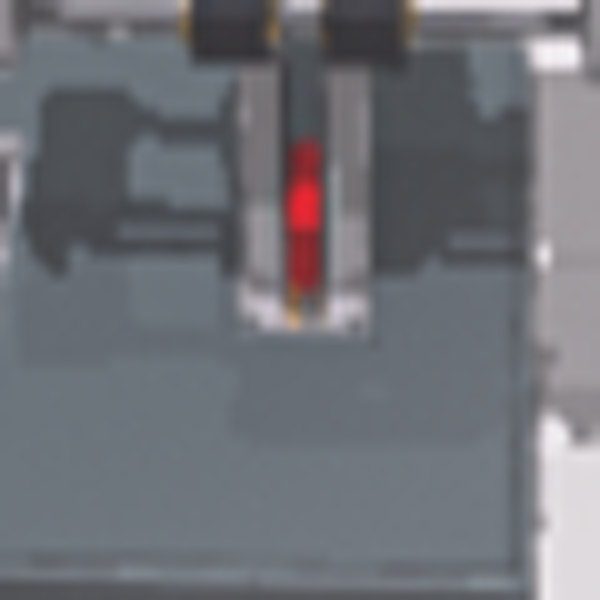

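>>> servo_tool(commands=[{"dp": [0,0.5,0],"turn": [0,6,0]},{"dp": [0,0.5,0],"turn": [0,12,0]},{"dp": [0,0.5,0],"turn": [0,18,0]},{"dp": [0,0.5,0],"turn": [0,24,0]},{"dp": [0,0.5,0],"turn": [0,30,0]}])

```text
clock: 22.45
eef_pos: [505.2, 51.3, 109.0]
eef_rot: [-1.571, -0.002, -0.59]
wrist_force: [1.7, -1.0, 4.0]
finger_gap: 9.7
```

```bash
python3 go.py 504.6 51.4 109 -1.5; python3 -c "
from cell import manip;print(manip.read_state()['moment'])"
```

```text
t 22.45 pos [505.2  51.3 109. ] rot [-1.571 -0.002 -0.59 ] F [ 1.7 -1.   4. ] gap 9.7 j1,j6 [0.03 0.62]
dp [-0.6  0.  -0.2] turn [-0.06 52.14  0.11]
[-0.30935361 -0.31406233  0.07753424]
```

>>> servo_tool(commands=[{"dp": [-0.3,0.5,0],"turn": [0,6,0]},{"dp": [-0.3,0.5,0],"turn": [0,12,0]},{"dp": [-0.3,0.5,0],"turn": [0,18,0]},{"dp": [-0.3,0.5,0],"turn": [0,24,0]},{"dp": [-0.3,0.5,0],"turn": [0,30,0]}])

```text
clock: 22.87
eef_pos: [505.4, 51.2, 109.0]
eef_rot: [-1.569, -0.003, -1.119]
wrist_force: [-0.1, -1.9, 4.6]
finger_gap: 9.6
```

```bash
python3 go.py 504.6 51.4 109 -1.55; python3 -c "
from cell import manip;print(manip.read_state()['moment'])"
```

```text
t 22.87 pos [505.4  51.2 109. ] rot [-1.569 -0.003 -1.119] F [-0.1 -1.9  4.6] gap 9.6 j1,j6 [0.03 1.15]
dp [-0.5  0.  -0.7] turn [-0.16 24.67  0.13]
[-0.42634514 -0.03215357  0.18904559]
```

>>> servo_tool(commands=[{"dp": [-0.2,0.5,-0.2],"turn": [0,6,0]},{"dp": [-0.2,0.5,-0.4],"turn": [0,12,0]},{"dp": [-0.2,0.5,-0.4],"turn": [0,18,0]},{"dp": [-0.2,0.5,-0.4],"turn": [0,24,0]},{"dp": [-0.2,0.5,-0.4],"turn": [0,26,0]}])

```text
clock: 23.28
eef_pos: [505.4, 51.1, 109.0]
eef_rot: [-1.566, -0.002, -1.58]
wrist_force: [-0.4, -1.2, 4.8]
finger_gap: 9.8
```

>>> servo_tool(commands=[{"dp": [0,0.5,0],"turn": [0,0.5,0]},{"dp": [0,0.5,0],"turn": [0,0.5,0]},{"dp": [0,0.5,0],"turn": [0,0.5,0]}])

```text
clock: 23.53
eef_pos: [505.5, 51.1, 109.0]
eef_rot: [-1.566, -0.002, -1.589]
wrist_force: [-1.1, -0.7, 6.2]
finger_gap: 9.8
```

```bash
python3 go.py 504.6 51.4 109 -1.55; python3 - <<'E'
from h import *
from cell import manip; import cv2,numpy as np
print(manip.read_state()['moment'])
for n in("side","top"):
    c=manip.camera(n); np.savez(n+"17.npz",**c); im=c["img"][:,:,::-1]
    cv2.imwrite(f"pics/f_{n}.png",cv2.resize(im[150:350,190:340] if n=="side" else im[130:270,100:300],None,fx=3.5,fy=3,interpolation=2))
E
```

```text
t 23.53 pos [505.5  51.1 109. ] rot [-1.566 -0.002 -1.589] F [-1.1 -0.7  6.2] gap 9.8 j1,j6 [0.03 1.62]
dp [-0.3 -0.  -0.9] turn [-0.28 -2.23  0.12]
[-0.11832856  0.5593391   0.17997283]
```

View pics/f_side.png

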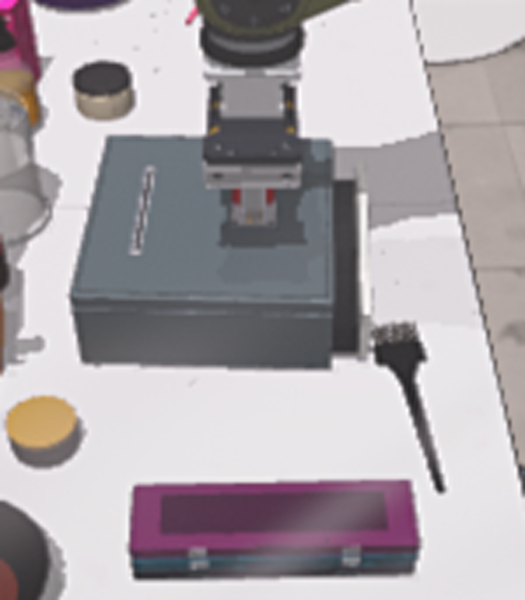

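View pics/f_top.png

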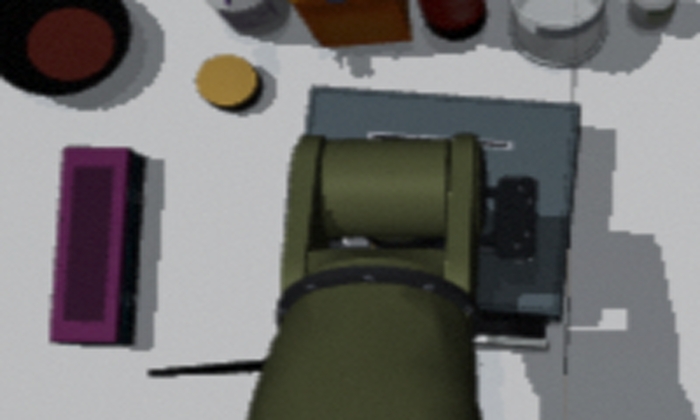

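```bash
python3 - <<'E'
from meas import *
c=dict(np.load("top17.npz")); r,g,b=masks(c)
R,m,n=rect(c,box_roi((r>g*1.5)&(b>g*1.2),105,150,170,255),54); print("purple top",desc(R))
c=dict(np.load("side17.npz")); r,g,b=masks(c)
m=box_roi((r>g*1.3)&(b>g*1.15),215,320,300,350); R,_,n=rect(c,m,54); print("purple side",desc(R))
# bottom (black) near edge, and teal edge in side view columns extents per row
im=c["img"]
for row in range(328,344,2):
    d=im[row].astype(int).sum(1); k=np.nonzero(d[215:320]<420)[0]; print(row,215+k.min() if len(k) else None,215+k.max() if len(k) else None, im[row,235],im[row,300])
for n,z in(("purple",54),("teal",36),("black",18)):
  print(n,[proj(c,[496.5+dx,335+28,zz]).round(1).tolist() for dx in(95,-95) for zz in (z,z-18)])
E
```

```text
purple top c=(495.5,333.3) 186.0x56.8 ang=0.008rad 0.5deg
purple side c=(498.3,341.2) 186.9x59.3 ang=0.011rad 0.6deg
328 227 308 [130  64 109] [130  62 110]
330 227 309 [133  65 111] [133  63 112]
332 227 309 [124  65 106] [83 54 73]
334 227 308 [84 57 75] [76 68 83]
336 228 308 [66 82 99] [61 75 84]
338 227 307 [54 71 80] [70 75 83]
340 228 307 [59 64 70] [72 68 73]
342 228 268 [62 60 63] [185 180 186]
purple [[226.6, 331.5], [227.2, 335.5], [310.6, 330.1], [310.0, 334.1]]
teal [[227.2, 335.5], [227.7, 339.4], [310.0, 334.1], [309.4, 338.0]]
black [[227.7, 339.4], [228.3, 343.2], [309.4, 338.0], [308.8, 341.9]]
```

```bash
python3 - <<'E'
from cell import manip
print(manip.sign_off()); s=manip.read_state(); print(s["clock"],s["eef_pos"],s["eef_rot"],s["wrist_force"],s["moment"],s["finger_gap"])
E
```

```text
the job is handed in; nothing more can be done
None
the job is handed in; nothing more can be done
```

The drawer has sprung out, and I handed the job in at about 23.6 s of the 72 s. The key is still gripped at 60 N, pushed fully home and held turned.

- **Cases:** I put the teal case and then the purple one on the black case, and let go of both. In the side view the three ends line up to about a pixel. In the top view the purple case sits about 2 mm from where I measured the black one, and their directions agree to within about 0.01 rad.
- **Key going in:** It jammed on the upper pins about 4 mm down. It slipped past them turned anticlockwise, and past the lower pins turned clockwise. It then met the floor at the expected depth, tool point 9 mm above the box top, so the tip is 26 mm down.
- **Key turned:** I turned it about 1.53 rad clockwise. At the end the wrist felt 0.18 Nm, which matches the lock's spring near its stop, and about 6 N upward from my light push on the key.

- **Not measured:** I couldn't read the lock core's angle itself. I put it at about 1.4 rad, allowing for the key's play.
- **Camera disagreement:** The two cameras disagreed by 1–2 mm on the keyhole, and by more on the pile, mostly because the side view also sees the cases' side faces. The key went in without any searching.
- **Other things:** Neither the arm nor anything it carried touched the pots or the clip. The drawer front came out close to the tint brush, but in the side view the brush had not visibly moved. I checked these only by eye.

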